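Sieve mixed nuts into the parts box

TASK

Sort the nuts: stand the parts box's stiff lid just past upright, at about 100 degrees from closed, as a backstop, and leave it so; then hold the loaded sieve over the open box and shake it side to side until every small nut in it has dropped through into the box while the large ones stay in the sieve. Tip the large nuts from the sieve into the purple pot, and see that the stray nuts from the blue mat also end up with their kind (small ones in the box, large ones in the pot). Finish with the empty sieve lying flat in its tray again, the pot upright and the lid fully closed, and do not disturb the tumbler.

Things in the scene. Friction and masses are not known exactly. Their poses are not given: they have to be found in the camera images.
- box_lid (a joint): angle of the parts box's lid about its hinge, rad: 0 closed, grows as it opens, 1.57 upright, 2.5 thrown right back. The hinge is stiff: the lid stays at whatever angle it is left (about 2 N at the handle moves it). At the start it is ajar by 0 to 0.3 rad
- box: grey open parts box with a blue hinged lid, fixed to the shelf: 160 (x) x 190 (y) x 65 mm high outside, walls and floor 4 mm. Origin: centre of its underside; its +x side carries the hinge, its -x side is the opening edge
- box_lid_handle (a point): middle of the lid's steel handle, a round bar 11 mm thick and 95 mm long that runs along the box's y, parallel to the lid and with its centre line 35 mm off the lid's outer face, 130 mm from the hinge line; the lid is a plate 160 x 190 x 6 mm. Moves with the lid (30 mm of free gap between bar and lid)
- box_lid_hinge (a point): middle of the lid's hinge line, on the box's +x rim, 65 mm up, at the edge of the lid's underside; the hinge line runs along the box's y
- tray: shallow aluminium tray, fixed, 200 (x) x 140 (y) mm outside with a rim 12 mm high and 4 mm thick, floor 4 mm thick: the sieve's place. Origin: centre of its underside
- sieve: steel scoop sieve, loose, about 0.24 kg. Origin under its middle at the underside, +x towards its open front. x from -87 (handle post) to +79 mm, 98 mm wide outside (92 inside), floor 3 mm thick, walls 34 mm high at the back and both sides, none in front. From x = -75 to -5 mm the floor is solid (the heel, where its nuts lie at the start), then grid, then lip. Slippery steel (friction about 0.3)
- sieve_grip (a point): where to hold the sieve: a point on the centre line of its black handle, at x = -8 mm and 85 mm above the underside. The handle is a straight bar along the sieve's x, over its middle, from x = -87 to +35 mm, 16 mm wide (y) and 22 mm high, carried by a post at the back. Take it firmly from above with the fingers closing along the sieve's y
- sieve_mesh (a point): centre of the sieve's grid, on the floor's upper face: square openings 20 x 20 mm, 3 rows (x) of 4 (y), between bars 4 mm wide, from x = -5 to +63 mm of the sieve. Small nuts pass through, large ones do not
- sieve_lip (a point): middle of the edge of the sieve's open front, the lip over which the large nuts are tipped; from x = +63 to +79 mm the floor turns up here at 29 degrees, rising 8 mm, so nuts slide out once the sieve is tipped forward some 50 degrees
- pot: purple silicone pot, loose, about 0.16 kg, round: 128 mm across the rim outside, 102 mm at the foot, 50 mm high, wall 4 mm. Origin: centre of its underside
- mat: blue mat, fixed, 110 x 160 x 3 mm, on which the stray nuts lie. Origin: centre of its underside
- tumbler: clear acrylic tumbler, loose bystander, 72 mm across the rim, 110 mm high. Origin: centre of its underside
- small1: small brass hex nut, 16 mm across flats, 8.4 mm high, 12 g. Origin: centre of its underside. Starts flat on the sieve's heel, or is absent
- small2: small brass hex nut, 16 mm across flats, 8.4 mm high, 12 g. Origin: centre of its underside. Starts flat on the sieve's heel, or is absent
- small3: small brass hex nut, 16 mm across flats, 8.4 mm high, 12 g. Origin: centre of its underside. Starts flat on the sieve's heel, or is absent
- small4: small brass hex nut, 16 mm across flats, 8.4 mm high, 12 g. Origin: centre of its underside. Starts flat on the sieve's heel, or is absent
- small5: small brass hex nut, 16 mm across flats, 8.4 mm high, 12 g. Origin: centre of its underside. Starts flat on the sieve's heel, or is absent
- stray_s1: small brass hex nut, 16 mm across flats, 8.4 mm high, 12 g. Origin: centre of its underside. A stray: starts flat on the mat, or is absent
- stray_s2: small brass hex nut, 16 mm across flats, 8.4 mm high, 12 g. Origin: centre of its underside. A stray: starts flat on the mat, or is absent
- large1: large steel hex nut, 24 mm across flats, 14.8 mm high, 34 g. Origin: centre of its underside. Starts flat on the sieve's heel, or is absent
- large2: large steel hex nut, 24 mm across flats, 14.8 mm high, 34 g. Origin: centre of its underside. Starts flat on the sieve's heel, or is absent
- large3: large steel hex nut, 24 mm across flats, 14.8 mm high, 34 g. Origin: centre of its underside. Starts flat on the sieve's heel, or is absent
- stray_l1: large steel hex nut, 24 mm across flats, 14.8 mm high, 34 g. Origin: centre of its underside. A stray: starts flat on the mat, or is absent
- stray_l2: large steel hex nut, 24 mm across flats, 14.8 mm high, 34 g. Origin: centre of its underside. A stray: starts flat on the mat, or is absent

How it is judged:
By the outcome, as a careful person would: the job done as asked, in the order asked, and still so for the second after the job is handed in, with the robot touching nothing.
Of small1, small2, small3, small4, small5 only 3 to 5 are there at a start; the rules pass over those that are not, and their reading is None.
Of large1, large2, large3 only 2 to 3 are there at a start; the rules pass over those that are not, and their reading is None.
Of stray_s1, stray_l1, stray_s2, stray_l2 only 1 to 3 are there at a start; the rules pass over those that are not, and their reading is None.
At some moment in a run one of stray_s1, stray_l1, stray_s2, stray_l2, pot may be knocked a few centimetres aside while the robot is not near it.
It also fails if it takes over 210 s, if anything falls off the work surface, if the arm or the gripper's body presses on something with over 40 N, if the wrist force passes 120 N, or if a joint passes its speed limit or range.

ROBOT

A 6-joint arm with a two-finger parallel gripper is mounted at the origin on the work surface. World frame = base frame: x ahead of the robot, y to its left, z up, the work surface at z = 0. Lengths are in mm, angles in rad, forces in N, time in s.
With the tool pointing down it reaches from about 400 to 925 mm from the base axis. Payload 12.5 kg.
Tool frame: the origin (TCP) lies on the centre line of the jaws, within the pads' length; the fingertips stand 25 mm ahead of it and the grasp point (between the pads) lies 6 mm ahead of it (env.tip_extent is the distance from the TCP to the fingertips, in mm); x points along the fingers, z is the direction in which the jaws open and shut, and the axes are right-handed (so a half turn about x gives the same grasp; the last joint's range is limited). The gripper opens to 95 mm and grips with 3 to 60 N. Pads are 20 mm wide; open, the fingers measure 119 mm over their backs; the gripper's body (75 mm by 180 mm) begins 59 mm behind the grasp point.
Start: joints at [1.187, 0.491, 1.559, -0, 1.092, -0.106], TCP at [171.382, 601.059, 239.661] pointing down, gripper open.
Joint ranges: [-3.1, 3.1], [-0.84, 2.19], [0.05, 2.79], [-1.13, 4.28], [0.06, 2.93], [-2.69, 2.69]. Speed limits (rad/s): [2.22, 2.22, 2.79, 3.14, 3.14, 3.14].

INTERFACE

Orientations are given as [roll, pitch, yaw] about the fixed x, y, z axes, in that order (R = Rz(yaw) Ry(pitch) Rx(roll)).
In Python, from cell import env gives the robot as it stands.
- The arm moves only by the tool step_arm, never from a script. Its argument "rows" is a list of rows, each a list of 6 numbers: the shift along the tool's x, y, z in mm, then the turn, a rotation vector about the tool's x, y, z in rad. In form: [[x, y, z, wx, wy, wz], ...]. A call has 1 to 8 rows; each row shifts and turns the pose as measured when the row begins, along the tool's axes as they then stand; what a row does not reach is not made up. A row lasts 1/8 s, in which the tool goes at most 62.5 mm and 10.7 degrees, less where a joint would pass 70% of its speed; a pose out of reach is approached as far as the arm can. A call is refused whole if a number of a shift passes 62.5 or a number of a turn 0.188, either way. A call with a gripper value outside its range is refused whole. "grip" is the finger opening in mm, from 0 to 95.1, set as the call begins (left out, the last holds). The fingers move at their own pace and stop on an object; the grip force is fixed at half the most. Time passes only in rows, so rows that do not move let the fingers close. It gives the time, the measured TCP pose, the force and the opening at its end, in the units of the state.
- env.state(): the state, without advancing time (a new reading comes with each control period).
- env.read_camera(name): name is "scene" or "side" or "wrist"; returns the picture (480x640x3 uint8, red, green, blue); there is no depth.
- env.get_calibration(name): a dict with "fx", "fy", "cx", "cy" (pixels), "D" ([k1, k2, p1, p2, k3] as OpenCV has them; the pictures are not rectified), "pose" (4x4, takes a point from camera to world coordinates); the wrist camera has in their place "hand_eye" (4x4, takes a point from camera to tool coordinates, whose origin is the TCP and whose axes are the tool frame's). Camera axes: x right, y down, z forward; pixel columns grow to the right and rows downward; lengths in mm; the calibration is good to about 2 mm. A picture is of the moment at which its call begins: read the wrist's pose just before it. get_calibration takes no time and is no camera call.
- env.job_done(): hands the job in, once; it reports no verdict.
The state is a dict: "t": time; "joints": joint angles; "qvel": joint speeds; "tau": joint torques, N m; "eef_pos": TCP position; "tcp_rot": TCP orientation; "ft_force": force on the tool from outside, world axes, zero at the start; "moment": the same for the moment, N m; "opening": opening from 0.0 (shut) to 1.0 (fully open).
Only numpy, scipy, OpenCV 4.12 (cv2) and the standard library are available. Lean on these libraries where they do the work, as an engineer would, in place of code of your own. Each camera call takes 0.05 s, during which the arm holds its last target.

## Working session

There is one attempt and no reset: what is moved stays moved. The work goes in short steps, Python scripts to look and compute and a tool call to move; the robot and the scene stay as the last step left them, time stands still between calls to the robot, and variables do not carry over. Pictures are saved under pics/ and viewed, and the job is handed in when it is done.

Besides the shell and the picture viewer there is one more tool, called after "Emit:" as name(argument=value, ...) on one line, values as JSON. step_arm: Moves the arm, as the interface text tells. Its arguments: {"type":"object","properties":{"rows":{"type":"array","items":{"type":"array","items":{"type":"number"}}},"grip":{"type":"number"}},"required":["rows"]}

```bash
mkdir -p pics; ls; cat > h.py <<'E'
from cell import env
import numpy as np, cv2
from scipy.spatial.transform import Rotation as R
def snap(name,fn):
    s=env.state(); im=env.read_camera(name); cv2.imwrite(f'pics/{fn}.png',im[:,:,::-1]); return s,im
def tcp(s=None):
    s=s or env.state(); T=np.eye(4); T[:3,3]=s['eef_pos']; T[:3,:3]=R.from_euler('xyz',s['tcp_rot']).as_matrix() if np.size(s['tcp_rot'])==3 else np.array(s['tcp_rot']); return T
def cal(name,s=None):
    c=env.get_calibration(name); K=np.array([[c['fx'],0,c['cx']],[0,c['fy'],c['cy']],[0,0,1]]); D=np.array(c['D'],float)
    P=np.array(c['pose']) if 'pose' in c else tcp(s)@np.array(c['hand_eye'])
    return K,D,P
def ray(name,uv,s=None):
    K,D,P=cal(name,s); u=cv2.undistortPoints(np.array(uv,float).reshape(-1,1,2),K,D).reshape(-1,2)
    d=np.c_[u,np.ones(len(u))]@P[:3,:3].T; return P[:3,3],d
def onz(name,uv,z,s=None):
    o,d=ray(name,uv,s); return o+d*((z-o[2])/d[:,2])[:,None]
def proj(name,X,s=None):
    K,D,P=cal(name,s); I=np.linalg.inv(P); r,_=cv2.Rodrigues(I[:3,:3]); return cv2.projectPoints(np.array(X,float).reshape(-1,3),r,I[:3,3],K,D)[0].reshape(-1,2)
E
python3 - <<'E'
from h import *
for n in ['scene','side','wrist']: s,_=snap(n,n+'0')
print(env.state()); 
for n in ['scene','side']: print(n,cal(n)[2].round(2))
print(env.get_calibration('wrist'))
E
```

```text
pics
{'t': 0.15, 'joints': array([ 1.18743789e+00,  4.91421258e-01,  1.55930408e+00,  5.37571470e-06,
        1.09166592e+00, -1.05544497e-01]), 'qvel': array([-8.91913071e-04, -3.13676628e-05, -8.60207625e-04, -5.83009814e-04,
        6.97544782e-04, -1.14154384e-03]), 'tau': array([ 1.17543073e-03, -6.12896919e+01, -2.58281422e+01,  6.92281849e-02,
        4.73512290e-02, -8.61177659e-05]), 'eef_pos': array([171.2979099 , 600.91665023, 239.19772423]), 'tcp_rot': array([ 3.03007729,  1.56999771, -1.96012812]), 'ft_force': array([-0.08177935, -0.83182656, -0.52564536]), 'moment': array([-0.05256751, -0.00939386,  0.00199758]), 'opening': 0.999374672727624}
scene [[ 6.6000e-01  4.5000e-01 -6.0000e-01  1.1304e+03]
 [ 7.5000e-01 -4.1000e-01  5.1000e-01 -4.3298e+02]
 [-2.0000e-02 -7.9000e-01 -6.1000e-01  6.3691e+02]
 [ 0.0000e+00  0.0000e+00  0.0000e+00  1.0000e+00]]
side [[ 9.9000e-01 -1.0000e-01  1.4000e-01  4.3483e+02]
 [-1.7000e-01 -5.2000e-01  8.4000e-01 -9.2719e+02]
 [-1.0000e-02 -8.5000e-01 -5.3000e-01  6.7955e+02]
 [ 0.0000e+00  0.0000e+00  0.0000e+00  1.0000e+00]]
{'fx': 350.3737639833313, 'fy': 350.3737639833313, 'cx': 318.1077464658411, 'cy': 246.44047468877383, 'D': array([-0.05536263,  0.        ,  0.        ,  0.        ,  0.        ]), 'hand_eye': array([[-1.99130346e-04, -2.81767149e-01,  9.59482795e-01,
        -1.44934063e+02],
       [ 2.94462004e-04, -9.59482789e-01, -2.81767086e-01,
         8.01165238e+01],
       [ 9.99999937e-01,  2.26422849e-04,  2.74031860e-04,
        -2.06581176e-01],
       [ 0.00000000e+00,  0.00000000e+00,  0.00000000e+00,
         1.00000000e+00]])}
```

View pics/scene0.png

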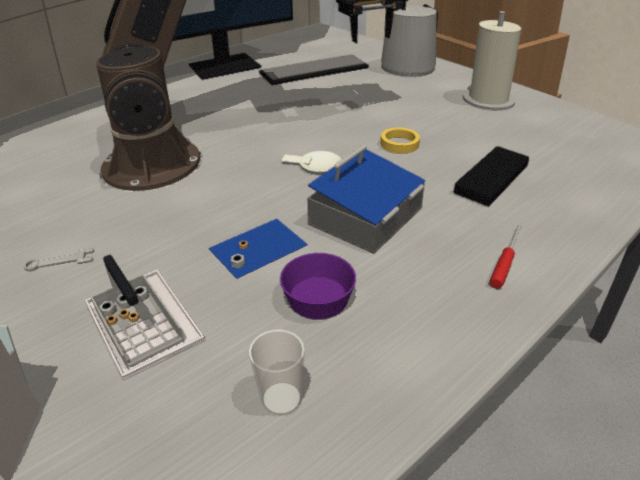

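View pics/side0.png

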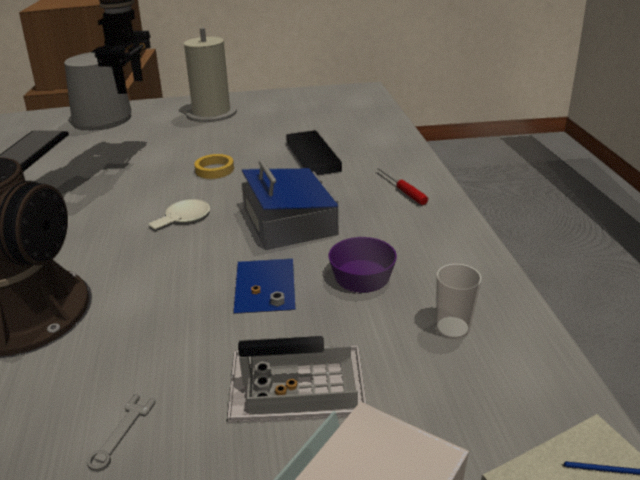

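View pics/wrist0.png

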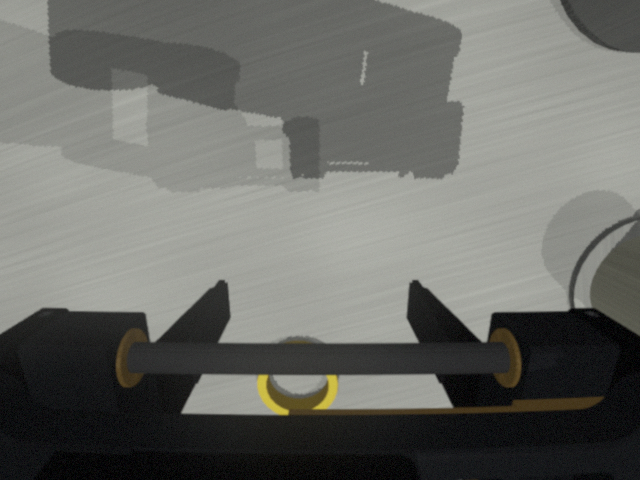

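Scene view: tray and sieve at about (145,320) with 3 large and about 3 small nuts. The mat at (258,247) holds one small (243,244) and one large (237,260). The box is at (367,198) with its lid ajar, the pot at (318,285) and the tumbler at (278,370). I'll zoom in for accurate corners.

```bash
python3 - <<'E'
import cv2
a=cv2.imread('pics/scene0.png');b=cv2.imread('pics/side0.png')
def c(im,x,y,w,h,fn):
    cv2.imwrite(f'pics/{fn}.png',cv2.resize(im[y:y+h,x:x+w],None,fx=800/w,fy=800/w,interpolation=cv2.INTER_CUBIC))
c(a,70,240,160,120,'c1');c(a,200,140,240,180,'c2');c(b,220,320,160,110,'c3');c(b,220,150,200,150,'c4')
E
```

```text
(no output)
```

View pics/c1.png

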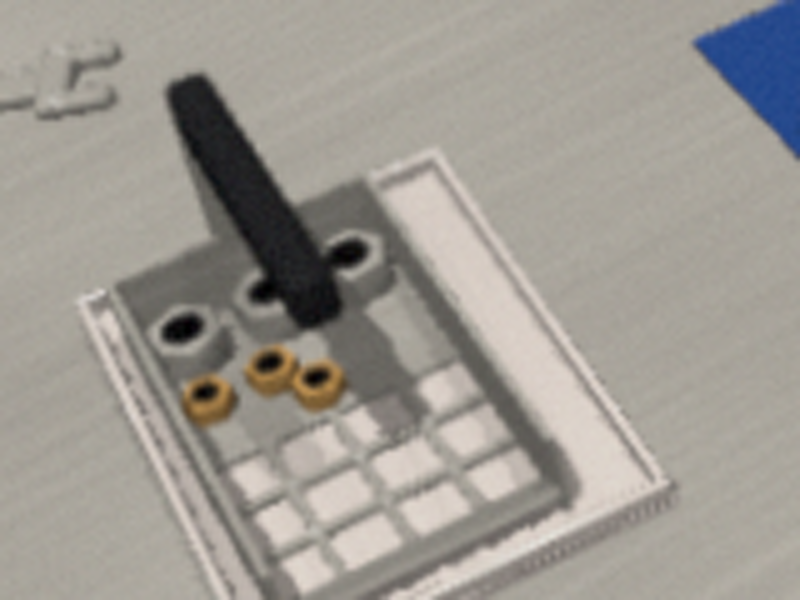

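View pics/c2.png

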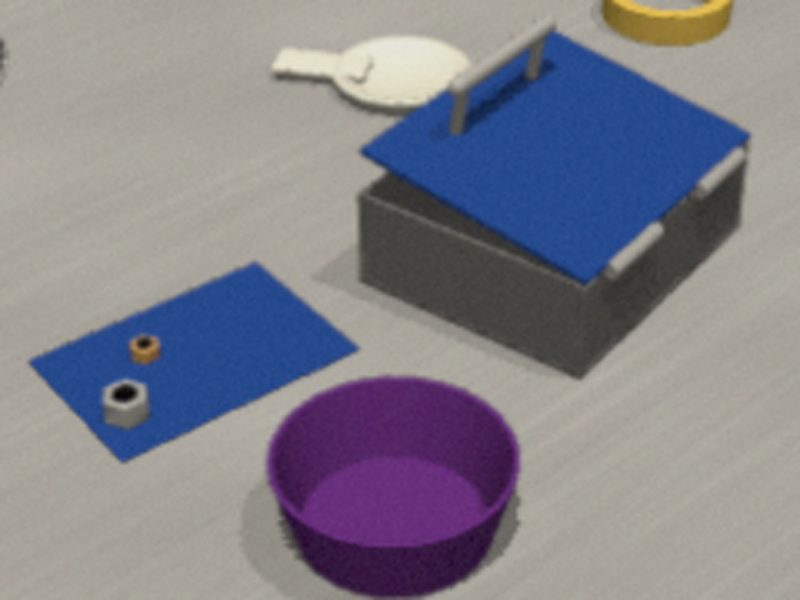

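View pics/c3.png

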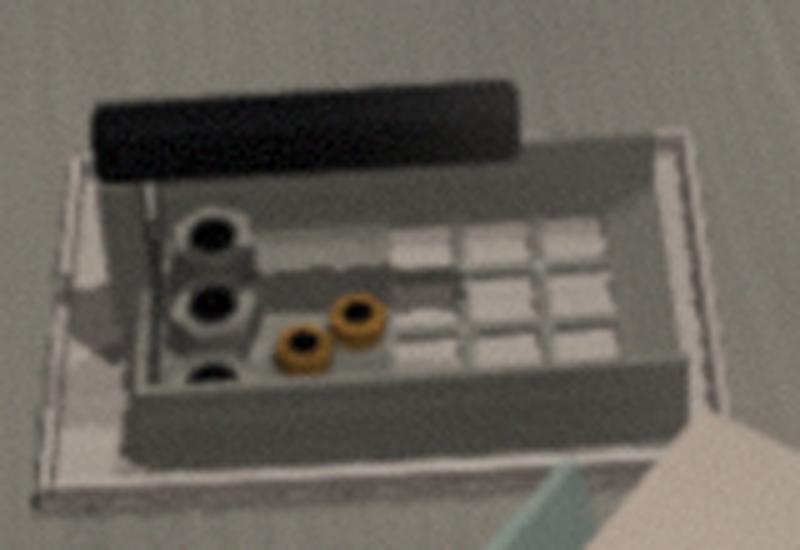

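View pics/c4.png

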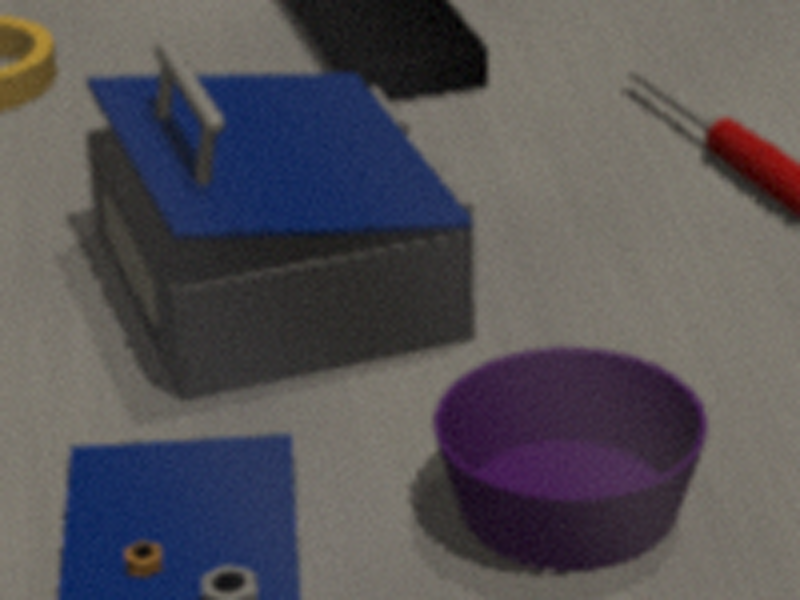

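```bash
cat > fit.py <<'E'
from h import *
from scipy.optimize import least_squares
def c1(u,v): return (70+u/5,240+v/5)
def c2(u,v): return (200+u*.3,140+v*.3)
def c3(u,v): return (220+u/5,320+v/5)
def c4(u,v): return (220+u/4,150+v/4)
def W(p,X): 
    x,y,a=p; c,s=np.cos(a),np.sin(a); X=np.array(X,float); return np.array([x+c*X[0]-s*X[1],y+s*X[0]+c*X[1],X[2]])
def fit(obs,f,p0):
    def r(p): return np.concatenate([proj(n,f(p,X))[0]-uv for n,uv,X in obs])
    o=least_squares(r,p0,loss='soft_l1'); return o.x,r(o.x).reshape(-1,2)
# box
def fb(p,X):
    if X[3]==0: return W(p[:3],X[:3])
    a=p[3]; l,h=X[0],X[2]  # l along lid from hinge, h normal
    return W(p[:3],(80-l*np.cos(a)+h*np.sin(a),X[1],65+l*np.sin(a)+h*np.cos(a)))
o=[('scene',c2(580,376),(80,-95,0,0)),('scene',c2(362,280),(-80,-95,0,0)),('scene',c2(362,197),(-80,-95,65,0)),('scene',c2(740,228),(80,95,0,0)),
('side',c4(187,397),(-80,-95,0,0)),('side',c4(472,338),(80,-95,0,0)),('side',c4(175,287),(-80,-95,65,0)),
('scene',c2(362,152),(160,-95,6,1)),('scene',c2(585,280),(0,-95,6,1)),('scene',c2(748,135),(0,95,6,1)),('scene',c2(556,33),(160,95,6,1)),
('side',c4(90,79),(160,95,6,1)),('side',c4(178,236),(160,-95,6,1)),('side',c4(470,222),(0,-95,6,1)),('side',c4(357,74),(0,95,6,1)),
('scene',c2(455,85),(130,-47,41,1)),('scene',c2(553,25),(130,47,41,1)),('side',c4(160,48),(130,47,41,1)),('side',c4(215,123),(130,-47,41,1))]
p,r=fit(o,fb,[500,150,0,.2]); print('box',p.round(3)); print(np.abs(r).max(1).round(1))
print('handle',fb(p,(130,0,41,1)),'hinge',fb(p,(0,0,0,1)))
# tray
o=[('scene',c1(80,300),(-100,-70,12)),('scene',c1(435,150),(-100,70,12)),('scene',c1(675,490),(100,70,12)),('scene',(126,370),(100,-70,0)),
('side',c3(72,158),(-100,70,12)),('side',c3(690,132),(100,70,12)),('side',c3(40,505),(-100,-70,0))]
p,r=fit(o,W,[500,-350,0]); print('tray',p.round(3),np.abs(r).max(1).round(1))
z=4
o=[('scene',c1(115,288),(-78,-49,z+37)),('scene',c1(365,178),(-78,49,z+37)),('side',c3(140,390),(-78,-49,z+37)),
('side',c3(95,105),(-87,0,z+96)),('side',c3(518,82),(35,0,z+96)),('side',c3(102,180),(-87,-8,z+74)),('side',c3(518,158),(35,-8,z+74)),('scene',c1(312,320),(35,0,z+74)),('scene',c1(190,78),(-87,0,z+96)),('side',c3(390,232),(-5,46-1,z+3)),('side',c3(620,360),(63,-46,z+3))]
p,r=fit(o,W,[500,-350,0]); print('sieve',p.round(3),np.abs(r).max(1).round(1)); print('grip',W(p,(-8,0,89)))
# mat
o=[('scene',c2(32,360),(-55,-80,3)),('scene',c2(255,263),(-55,80,3)),('scene',c2(358,348),(55,80,3)),('scene',c2(124,461),(55,-80,3))]
p,r=fit(o,W,[450,0,0]); print('mat',p.round(3),np.abs(r).max(1).round(1))
print('small',onz('scene',[c2(144,343)],11),onz('side',[c4(143,551)],11))
print('large',onz('scene',[c2(125,393)],18),onz('side',[c4(229,580)],18))
# pot: rim ellipse center approx
o=[]
print('potrim scene L/R',onz('scene',[c2(268,462),c2(519,462),c2(393,377)],50),'side',onz('side',[c4(435,420),c4(706,425),c4(570,347)],50))
print('tumbler base',onz('scene',[(282,398)],0),onz('side',[(453,326)],0))
print('nuts L',onz('scene',[c1(185,325),c1(265,290),c1(348,253)],21.8)); print('nuts L side',onz('side',[c3(213,234),c3(212,302)],21.8))
E
python3 fit.py
```

```text
box [5.23871e+02 2.29068e+02 1.84000e-01 1.59000e-01]
[1.2 0.1 1.5 1.  1.3 0.9 0.9 1.  1.4 2.5 3.5 0.8 1.2 1.4 0.6 1.4 0.9 1.5
 0.9]
handle [482.68469635 221.39789469 126.01446214] hinge [602.51878362 243.71441185  65.        ]Traceback (most recent call last):
  File "fit.py", line 27, in <module>
    p,r=fit(o,W,[500,-350,0]); print('tray',p.round(3),np.abs(r).max(1).round(1))
        ~~~^^^^^^^^^^^^^^^^^^
  File "fit.py", line 11, in fit
    o=least_squares(r,p0,loss='soft_l1'); return o.x,r(o.x).reshape(-1,2)
    return func(*args, **kwargs)
    result = trf(vector_fun.fun, vector_fun.jac, x0, f0, J0, lb, ub, ftol, xtol,
                 gtol, max_nfev, x_scale, loss_function, tr_solver,
                 tr_options.copy(), verbose, callback=callback_wrapped)
    return trf_no_bounds(
        fun, jac, x0, f0, J0, ftol, xtol, gtol, max_nfev, x_scale,
        loss_function, tr_solver, tr_options, verbose, callback=callback)
    J = jac(x)
    self._update_jac()
    ~~~~~~~~~~~~~~~~^^
    self.J = self.jac_wrapped(xp_copy(self.x), f0=self.f)
             ~~~~~~~~~~~~~~~~^^^^^^^^^^^^
[... 769 characters left out ...]
           ~~~~~~~~^^^
    return self.f(x, *self.args, **self.kwargs)
           ~~~~~~^^^^^^^^^^^^^^^^^^^^^^^^^^^^^^
  File "fit.py", line 10, in r
    def r(p): return np.concatenate([proj(n,f(p,X))[0]-uv for n,uv,X in obs])
                                     ~~~~^^^^^^^^^^
  File "h.py", line 18, in proj
    K,D,P=cal(name,s); I=np.linalg.inv(P); r,_=cv2.Rodrigues(I[:3,:3]); return cv2.projectPoints(np.array(X,float).reshape(-1,3),r,I[:3,3],K,D)[0].reshape(-1,2)
          ~~~^^^^^^^^
  File "h.py", line 9, in cal
    c=env.get_calibration(name); K=np.array([[c['fx'],0,c['cx']],[0,c['fy'],c['cy']],[0,0,1]]); D=np.array(c['D'],float)
ValueError: time passes only in moves, steps and waits
```

```bash
sed -i "s/^def cal(name,s=None):/_C={}\ndef cal(name,s=None):/; s/    c=env.get_calibration(name); K/    c=_C.setdefault(name,None) or env.get_calibration(name); _C[name]=c; K/" h.py
python3 fit.py
```

```text
box [5.23871e+02 2.29068e+02 1.84000e-01 1.59000e-01]
[1.2 0.1 1.5 1.  1.3 0.9 0.9 1.  1.4 2.5 3.5 0.8 1.2 1.4 0.6 1.4 0.9 1.5
 0.9]
handle [482.68469635 221.39789469 126.01446214] hinge [602.51878362 243.71441185  65.        ]
tray [ 4.82049e+02 -2.63445e+02 -1.07000e-01] [ 1.   1.6  2.6 10.   1.   2.   2. ]
sieve [ 489.001 -271.783  -37.774] [ 2.9  4.2  1.4  1.5  0.5  1.8  1.3  5.4  1.9  2.3 12. ]
grip [ 481.02357819 -271.18588965   89.        ]
mat [ 4.54232e+02 -1.91000e-01 -7.60000e-02] [1.2 0.7 1.  0.2]
small [[434.56802685 -20.98281085  11.        ]] [[435.07134336 -19.01023825  11.        ]]
large [[471.86349668 -59.27341998  18.        ]] [[471.620694   -57.22404017  18.        ]]
potrim scene L/R [[598.72829847 -56.35812789  50.        ]
 [683.00491871  35.49814495  50.        ]
 [591.0771981   33.58234137  50.        ]] side [[575.3625097    4.60604491  50.        ]
 [697.69668758 -23.40674388  50.        ]
 [650.10683416  55.08809523  50.        ]]
tumbler base [[ 755.2436043 -181.9157415    0.       ]] [[ 759.39006929 -177.23708461    0.        ]]
nuts L [[ 427.4528043  -299.9145933    21.8       ]
 [ 430.29905115 -270.7847823    21.8       ]
 [ 432.95679752 -239.90187347   21.8       ]]
nuts L side [[ 432.43515705 -238.3580669    21.8       ]
 [ 429.96141541 -267.23753552   21.8       ]]
```

```bash
cat >> h.py <<'E'
def pose(p,psi,tilt=0):
    # tool down, jaw z along psi, then tilt (rad) about jaw axis... positive=right-handed about jaw dir
    z=np.array([np.cos(psi),np.sin(psi),0]); x=np.array([0,0,-1.]); y=np.cross(z,x)
    M=np.c_[x,y,z]; M=R.from_rotvec(z*tilt).as_matrix()@M
    T=np.eye(4); T[:3,:3]=M; T[:3,3]=p; return T
def plan(T1,n=None,vmax=40,wmax=.12,T0=None,show=True):
    T0=tcp() if T0 is None else T0
    rv=R.from_matrix(T0[:3,:3].T@T1[:3,:3]).as_rotvec(); d=T1[:3,3]-T0[:3,3]
    if n is None: n=max(1,int(np.ceil(max(np.linalg.norm(d)/vmax,np.linalg.norm(rv)/wmax))))
    if show: print('d',d.round(1),'rv',rv.round(3),'n',n)
    rows=[]
    for i in range(n):
        M=T0[:3,:3]@R.from_rotvec(rv*i/n).as_matrix(); rows.append([float(v) for v in np.r_[(M.T@d/n).round(1),(rv/n).round(3)]])
    for i in range(0,n,8):
        print('[' + ','.join('['+','.join(f'{v:g}' for v in r)+']' for r in rows[i:i+8])+']')
    return rows
def st():
    s=env.state(); T=tcp(s); print('t',round(s['t'],2),'p',T[:3,3].round(1),'F',s['ft_force'].round(1),'open',round(s['opening']*95.1,1),'q',s['joints'].round(2)); print(T[:3,:3].round(3))
E
python3 - <<'E'
from h import *
st()
print(1)
plan(pose([482.7,221.4,200],.184))
plan(pose([482.7,221.4,200],.184+np.pi))
E
```

```text
t 0.15 p [171.3 600.9 239.2] F [-0.1 -0.8 -0.5] open 95.0 q [ 1.19  0.49  1.56  0.    1.09 -0.11]
[[-0.    -0.962  0.274]
 [-0.001  0.274  0.962]
 [-1.     0.    -0.001]]
1
d [ 311.4 -379.5  -39.2] rv [ 1.109e+00 -1.000e-03  0.000e+00] n 13
[[3,-31,-21.5,0.085,-0,0],[3,-32.8,-18.8,0.085,-0,0],[3,-34.2,-15.9,0.085,-0,0],[3,-35.5,-12.9,0.085,-0,0],[3,-36.4,-9.9,0.085,-0,0],[3,-37.2,-6.7,0.085,-0,0],[3,-37.6,-3.5,0.085,-0,0],[3,-37.8,-0.3,0.085,-0,0]]
[[3,-37.7,2.9,0.085,-0,0],[3,-37.3,6.1,0.085,-0,0],[3,-36.6,9.2,0.085,-0,0],[3,-35.7,12.3,0.085,-0,0],[3,-34.5,15.3,0.085,-0,0]]
d [ 311.4 -379.5  -39.2] rv [-2.033e+00 -0.000e+00 -1.000e-03] n 17
[[2.3,-23.7,-16.4,-0.12,-0,-0],[2.3,-21.6,-19.2,-0.12,-0,-0],[2.3,-19.2,-21.6,-0.12,-0,-0],[2.3,-16.5,-23.7,-0.12,-0,-0],[2.3,-13.5,-25.5,-0.12,-0,-0],[2.3,-10.4,-27,-0.12,-0,-0],[2.3,-7.1,-28,-0.12,-0,-0],[2.3,-3.7,-28.6,-0.12,-0,-0]]
[[2.3,-0.2,-28.9,-0.12,-0,-0],[2.3,3.2,-28.7,-0.12,-0,-0],[2.3,6.6,-28.1,-0.12,-0,-0],[2.3,9.9,-27.1,-0.12,-0,-0],[2.3,13.1,-25.7,-0.12,-0,-0],[2.3,16.1,-24,-0.12,-0,-0],[2.3,18.8,-21.9,-0.12,-0,-0],[2.3,21.3,-19.5,-0.12,-0,-0]]
[[2.3,23.5,-16.8,-0.12,-0,-0]]
```

Emit:
step_arm(rows=[[3,-31,-21.5,0.085,0,0],[3,-32.8,-18.8,0.085,0,0],[3,-34.2,-15.9,0.085,0,0],[3,-35.5,-12.9,0.085,0,0],[3,-36.4,-9.9,0.085,0,0],[3,-37.2,-6.7,0.085,0,0],[3,-37.6,-3.5,0.085,0,0],[3,-37.8,-0.3,0.085,0,0]], grip=60)

```text
t: 1.15
eef_pos: [365.0, 360.1, 213.1]
tcp_rot: [-2.759, 1.568, -2.163]
ft_force: [0.6, 1.0, -0.1]
opening: 0.634
```

Emit:
step_arm(rows=[[3,-37.7,2.9,0.085,0,0],[3,-37.3,6.1,0.085,0,0],[3,-36.6,9.2,0.085,0,0],[3,-35.7,12.3,0.085,0,0],[3,-34.5,15.3,0.085,0,0],[0,0,0,0,0,0]])

```text
t: 1.9
eef_pos: [486.1, 204.6, 197.0]
tcp_rot: [-2.486, 1.567, -2.333]
ft_force: [-0.1, 1.0, 0.3]
opening: 0.632
```

```bash
python3 - <<'E'
from h import *
s,_=snap('wrist','w1'); st()
plan(pose([482.7,221.4,132],.184))
# predicted bar ends in wrist
from math import *
def fb(p,X):
    a=p[3]; l,h=X[0],X[2]; c,q=cos(p[2]),sin(p[2]); x=80-l*cos(a)+h*sin(a); return (p[0]+c*x-q*X[1],p[1]+q*x+c*X[1],65+l*sin(a)+h*cos(a))
p=[523.9,229.1,.184,.159]
print(proj('wrist',[fb(p,(130,-47,41)),fb(p,(130,47,41))],s).round(0))
E
```

```text
t 1.95 p [485.3 205.4 197.1] F [-0.9 -0.9 -0.2] open 60.1 q [ 0.28  0.41  1.85 -0.    0.89  0.12]
[[-0.003 -0.154  0.988]
 [-0.003  0.988  0.154]
 [-1.    -0.002 -0.003]]
d [ -2.6  16.  -65.1] rv [-0.029 -0.003  0.002] n 2
[[32.5,8.2,0.1,-0.015,-0.002,0.001],[32.5,8.2,0.1,-0.015,-0.002,0.001]]
[[320. 311.]
 [316. 170.]]
```

View pics/w1.png

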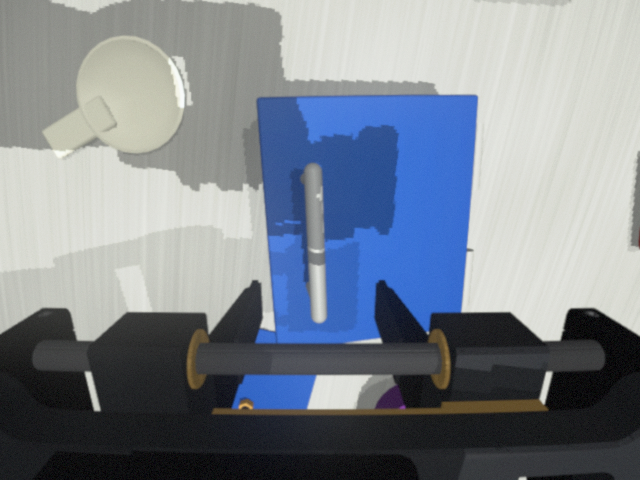

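The bar runs from (313,168) to (319,318), within a few pixels of the prediction. Descending to grasp it.

Emit:
step_arm(rows=[[0,8,0,-0.015,0,0],[0,8,0,-0.015,0,0],[30,0,0,0,0,0],[30,0,0,0,0,0],[0,0,0,0,0,0]])

```text
t: 2.58
eef_pos: [480.0, 227.2, 136.8]
tcp_rot: [-2.47, 1.569, -2.273]
ft_force: [-0.3, 0.1, 0.1]
opening: 0.626
```

```bash
python3 - <<'E'
from h import *
s,_=snap('side','s1'); st(); plan(pose([482.7,221.4,132],.184))
E
```

```text
t 2.62 p [480.6 227.3 137.9] F [-0.6  1.3 -0. ] open 60.2 q [ 0.32  0.49  1.89 -0.    0.75  0.12]
[[ 0.001 -0.195  0.981]
 [-0.001  0.981  0.195]
 [-1.    -0.001  0.   ]]
d [ 2.1 -5.9 -5.9] rv [0.013 0.    0.001] n 1
[[5.9,-6.2,0.9,0.013,0,0.001]]
```

View pics/s1.png

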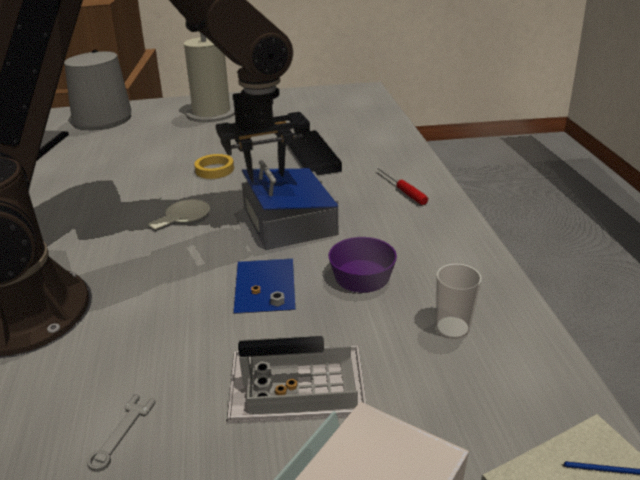

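Emit:
step_arm(rows=[[5,-5,1,0,0,0],[0,0,0,0,0,0],[0,0,0,0,0,0],[0,0,0,0,0,0],[0,0,0,0,0,0]], grip=0)

```text
t: 3.25
eef_pos: [483.6, 223.2, 135.9]
tcp_rot: [-0.102, 1.566, 0.096]
ft_force: [-0.1, 0.7, 0.6]
opening: 0.158
```

```bash
cat > arc.py <<'E'
from h import *
import sys
# plan arc: lid from current (estimated from tcp) to target
p=[523.9,229.1,.184]; off=6.0
def bar(a,y=0):
    c,q=np.cos(.184),np.sin(.184); x=80-130*np.cos(a)+41*np.sin(a); return np.array([p[0]+c*x-q*y,p[1]+q*x+c*y,65+130*np.sin(a)+41*np.cos(a)])
def arc(a0,a1,n):
    T=tcp(); u=np.array([np.cos(.184),np.sin(.184),0])
    # solve current a
    aa=np.linspace(-.1,2.5,2601); G=T[:3,3]+off*T[:3,0]
    e=[np.hypot((bar(a)-G)@u,(bar(a)-G)[2]) for a in aa]; k=int(np.argmin(e)); print('est a',aa[k],'err',e[k],'G',G)
    if a0 is None: a0=aa[k]
    A=np.linspace(a0,a1,n+1); rows=[]
    for i in range(n):
        d=bar(A[i+1])-bar(A[i]); rows.append((T[:3,:3].T@d).round(1))
    for i in range(0,n,8): print('['+','.join('[%g,%g,%g,0,0,0]'%tuple(r) for r in rows[i:i+8])+']')
if __name__=='__main__': st(); arc(None,float(sys.argv[1]),int(sys.argv[2]))
E
python3 arc.py 1.0 8
```

```text
t 3.25 p [483.6 223.2 135.9] F [-0.1  0.7  0.6] open 15.0 q [ 0.31  0.5   1.9  -0.    0.74  0.11]
[[ 0.005 -0.197  0.98 ]
 [ 0.     0.98   0.197]
 [-1.    -0.001  0.005]]
est a 0.18800000000000003 err 0.6862675777095177 G [483.6343453  223.15447386 129.85274283]
[[-11.8,-0.1,7.2,0,0,0],[-11,-0.1,8.4,0,0,0],[-10.1,-0.1,9.4,0,0,0],[-9.1,-0.1,10.4,0,0,0],[-8,-0.2,11.3,0,0,0],[-6.8,-0.2,12,0,0,0],[-5.5,-0.2,12.7,0,0,0],[-4.2,-0.2,13.2,0,0,0]]
```

Emit:
step_arm(rows=[[0,0,0,0,0,0],[0,0,0,0,0,0],[0,0,0,0,0,0],[-11.8,0,7.2,0,0,0],[-11,0,8.4,0,0,0]])

```text
t: 3.88
eef_pos: [495.2, 225.4, 158.3]
tcp_rot: [-2.956, 1.563, -2.759]
ft_force: [-4.5, -0.3, -2.6]
opening: 0.107
```

```bash
python3 arc.py 1.0 8
```

```text
t 3.88 p [495.2 225.4 158.3] F [-4.5 -0.3 -2.6] open 10.1 q [ 0.31  0.48  1.84 -0.    0.83  0.11]
[[-0.007 -0.196  0.981]
 [-0.003  0.981  0.196]
 [-1.    -0.001 -0.007]]
est a 0.37 err 3.293727857267693 G [495.1494527  225.35948796 152.2913577 ]
[[-8.2,-0.1,7,0,0,0],[-7.6,-0.1,7.6,0,0,0],[-7,-0.1,8.2,0,0,0],[-6.3,-0.1,8.7,0,0,0],[-5.6,-0.1,9.2,0,0,0],[-4.9,-0.1,9.6,0,0,0],[-4.1,-0.1,9.9,0,0,0],[-3.3,-0.1,10.2,0,0,0]]
```

Emit:
step_arm(rows=[[-8.2,0,7,0,0,0],[-7.6,0,7.6,0,0,0],[-7,0,8.2,0,0,0],[-6.3,0,8.7,0,0,0],[-5.6,0,9.2,0,0,0],[-4.9,0,9.6,0,0,0],[-4.1,0,9.9,0,0,0],[-3.3,0,10.2,0,0,0]])

```text
t: 4.88
eef_pos: [567.3, 239.3, 209.7]
tcp_rot: [-2.952, 1.558, -2.754]
ft_force: [-3.3, -1.6, -3.6]
opening: 0.107
```

```bash
python3 arc.py 1.5 8
```

```text
t 4.88 p [567.3 239.3 209.7] F [-3.3 -1.6 -3.6] open 10.2 q [ 0.29  0.51  1.61 -0.    1.03  0.1 ]
[[-0.012 -0.196  0.98 ]
 [-0.005  0.981  0.196]
 [-1.    -0.002 -0.012]]
est a 1.015 err 6.851382343738075 G [567.25101167 239.30700054 203.68864513]
[[-1.9,-0.1,8,0,0,0],[-1.4,-0.1,8.1,0,0,0],[-0.9,-0.1,8.2,0,0,0],[-0.4,-0.1,8.3,0,0,0],[0.1,-0.1,8.3,0,0,0],[0.6,-0.1,8.2,0,0,0],[1.1,-0.1,8.2,0,0,0],[1.6,-0.1,8.1,0,0,0]]
```

Emit:
step_arm(rows=[[-0.5,0,8,0,0,0],[0,0,8.1,0,0,0],[0.5,0,8.2,0,0,0],[1,0,8.3,0,0,0],[1.1,0,8.3,0,0,0],[1.2,0,8.2,0,0,0],[1.5,0,8.2,0,0,0],[2,0,8.1,0,0,0]])

```text
t: 5.88
eef_pos: [638.2, 252.9, 206.4]
tcp_rot: [-2.622, 1.565, -2.425]
ft_force: [-1.9, -1.9, 2.3]
opening: 0.105
```

```bash
python3 arc.py 1.745 4; python3 - <<'E'
from h import *
snap('scene','sc1');snap('side','s2')
import cv2
a=cv2.imread('pics/sc1.png');b=cv2.imread('pics/s2.png')
cv2.imwrite('pics/cm.png',cv2.resize(cv2.hconcat([a[60:280,250:490],b[60:280,180:420]]),(800,366)))
E
```

```text
t 5.88 p [638.2 252.9 206.4] F [-1.9 -1.9  2.3] open 10.0 q [ 0.28  0.61  1.43 -0.    1.11  0.09]
[[-0.004 -0.196  0.981]
 [-0.004  0.981  0.196]
 [-1.    -0.003 -0.005]]
est a 1.53 err 3.9801779706791285 G [638.2139769 252.8456862 200.3990431]
[[2.1,-0.1,7,0,0,0],[2.4,-0.1,6.9,0,0,0],[2.8,-0.1,6.8,0,0,0],[3.2,-0.1,6.6,0,0,0]]
```

View pics/cm.png

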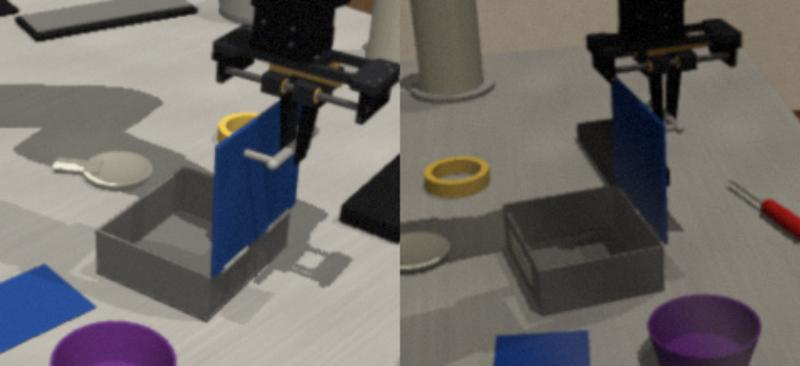

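Emit:
step_arm(rows=[[2.1,0,7,0,0,0],[2.4,0,6.9,0,0,0],[2.8,0,6.8,0,0,0],[3.2,0,6.6,0,0,0],[0,0,0,0,0,0]])

```text
t: 6.6
eef_pos: [667.7, 258.5, 194.6]
tcp_rot: [-2.378, 1.567, -2.181]
ft_force: [1.5, -0.3, 0.6]
opening: 0.11
```

```bash
python3 arc.py 1.745 1; python3 - <<'E'
from h import *
snap('scene','sc2');snap('side','s3')
import cv2
a=cv2.imread('pics/sc2.png');b=cv2.imread('pics/s3.png')
cv2.imwrite('pics/cm.png',cv2.resize(a[80:260,280:520],(800,600),interpolation=2))
cv2.imwrite('pics/cm2.png',cv2.resize(b[80:260,210:450],(800,600),interpolation=2))
E
```

```text
t 6.6 p [667.7 258.5 194.6] F [ 1.5 -0.3  0.6] open 10.4 q [ 0.28  0.66  1.35 -0.    1.13  0.08]
[[-0.002 -0.196  0.981]
 [-0.003  0.981  0.196]
 [-1.    -0.003 -0.003]]
est a 1.76 err 4.176501345394741 G [667.65135458 258.52216113 188.64102687]
[[-1,0,-1.8,0,0,0]]
```

View pics/cm.png

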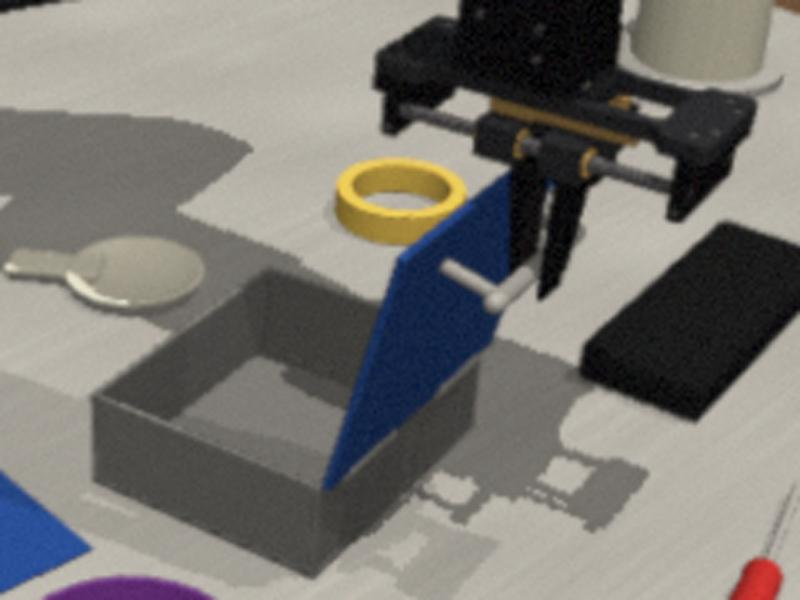

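View pics/cm2.png

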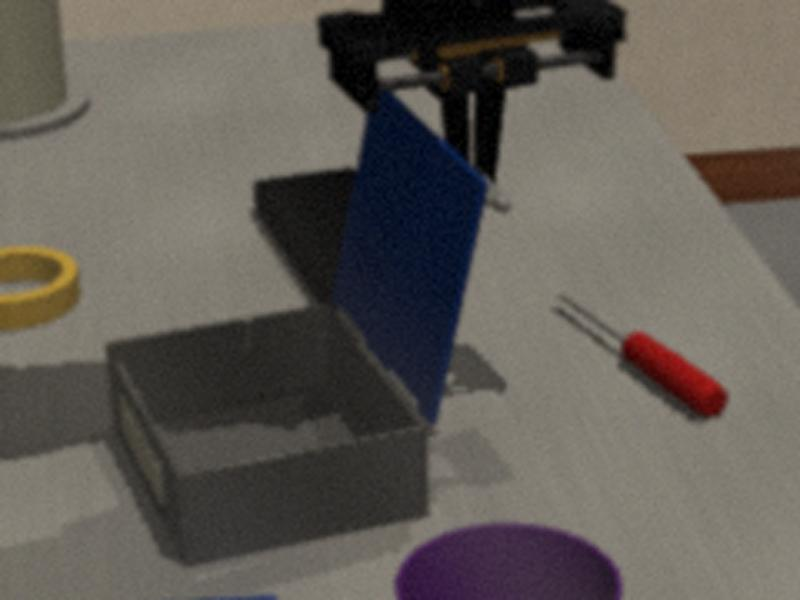

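```bash
cat > fit2.py <<'E'
from h import *
from scipy.optimize import least_squares
def W(p,X): 
    x,y,a=p; c,s=np.cos(a),np.sin(a); X=np.array(X,float); return np.array([x+c*X[0]-s*X[1],y+s*X[0]+c*X[1],X[2]])
def fit(obs,f,p0):
    def r(p): return np.concatenate([proj(n,f(p,X))[0]-uv for n,uv,X in obs])
    o=least_squares(r,p0,loss='soft_l1'); return o.x,r(o.x).reshape(-1,2)
def fb(p,X):
    if X[3]==0: return W(p[:3],X[:3])
    a=p[3]; l,h=X[0],X[2]
    return W(p[:3],(80-l*np.cos(a)+h*np.sin(a),X[1],65+l*np.sin(a)+h*np.cos(a)))
E
cat > f.py <<'E'
from fit2 import *
k=.3
A=lambda u,v:(280+u*k,80+v*k); B=lambda u,v:(210+u*k,80+v*k)
o=[('scene',A(93,398),(-80,-95,65,0)),('scene',A(93,483),(-80,-95,0,0)),('scene',A(312,576),(80,-95,0,0)),('scene',A(268,270),(-80,95,65,0)),
('side',B(188,562),(-80,-95,0,0)),('side',B(425,513),(80,-95,0,0)),('side',B(109,347),(-80,95,65,0)),('side',B(177,475),(-80,-95,65,0)),
('scene',A(326,487),(0,-95,1,1)),('scene',A(401,260),(160,-95,1,1)),('side',B(432,422),(0,-95,3,1)),('side',B(486,184),(160,-95,3,1)),('side',B(385,92),(160,95,3,1)),
('scene',A(494,302),(130,-47,41,1))]
p,r=fit(o,fb,[523,229,.18,1.7]); print(p.round(3)); print(r.round(1).tolist())
print(fb(p,(130,0,41,1)))
E
python3 f.py
```

```text
[5.23609e+02 2.28290e+02 1.89000e-01 1.79600e+00]
[[-0.5, -1.6], [0.3, -0.5], [0.8, 1.3], [0.7, -1.6], [-0.8, 1.7], [1.5, 0.9], [-1.3, -1.5], [0.1, 0.4], [-1.2, 0.7], [-0.2, -0.9], [0.4, 1.4], [0.5, -0.4], [-2.1, -3.5], [1.1, 0.9]]
[669.91167485 256.30561138 182.58151584]
```

Emit:
step_arm(rows=[[-1.5,0,-4,0,0,0],[0,0,0,0,0,0],[0,0,0,0,0,0]])

```text
t: 7.08
eef_pos: [663.4, 257.7, 197.0]
tcp_rot: [-1.893, 1.568, -1.696]
ft_force: [3.4, -0.9, -1.1]
opening: 0.11
```

Emit:
step_arm(rows=[[0,0,0,0,0,0],[0,0,0,0,0,0],[0,0,0,0,0,0],[0,0,0,0,0,0]], grip=36)

```text
t: 7.58
eef_pos: [662.8, 258.3, 196.8]
tcp_rot: [-2.341, 1.568, -2.143]
ft_force: [1.9, 0.0, -0.5]
opening: 0.372
```

```bash
python3 arc.py 1.745 1; python3 - <<'E'
from h import *
T=tcp(); plan(pose(T[:3,3]+[0,0,110],.184))
print('sieve'); plan(pose([481,-271.2,220],-.075+np.pi/2),T0=pose(T[:3,3]+[0,0,110],.184))
plan(pose([481,-271.2,220],-.075-np.pi/2),T0=pose(T[:3,3]+[0,0,110],.184))
E
```

```text
t 7.58 p [662.8 258.3 196.8] F [ 1.9  0.  -0.5] open 35.4 q [ 0.28  0.66  1.37 -0.    1.12  0.08]
[[-0.002 -0.197  0.98 ]
 [-0.002  0.98   0.197]
 [-1.    -0.002 -0.002]]
est a 1.7229999999999999 err 3.945626394385384 G [662.81614927 258.33563767 190.84900635]
[[1.3,-0,2.7,0,0,0]]
d [  0.   0. 110.] rv [ 0.014 -0.002  0.002] n 3
[[-36.7,-0.1,-0.1,0.005,-0.001,0.001],[-36.7,-0,-0,0.005,-0.001,0.001],[-36.7,-0,-0,0.005,-0.001,0.001]]
sieve
d [-181.8 -529.5  -86.8] rv [-1.312  0.     0.   ] n 15
[[5.8,-32.5,-18.4,-0.087,0,0],[5.8,-30.8,-21.1,-0.087,0,0],[5.8,-28.8,-23.7,-0.087,0,0],[5.8,-26.6,-26.2,-0.087,0,0],[5.8,-24.2,-28.4,-0.087,0,0],[5.8,-21.7,-30.4,-0.087,0,0],[5.8,-18.9,-32.2,-0.087,0,0],[5.8,-16,-33.7,-0.087,0,0]]
[[5.8,-13,-35,-0.087,0,0],[5.8,-9.9,-36,-0.087,0,0],[5.8,-6.7,-36.7,-0.087,0,0],[5.8,-3.5,-37.2,-0.087,0,0],[5.8,-0.2,-37.3,-0.087,0,0],[5.8,3,-37.2,-0.087,0,0],[5.8,6.3,-36.8,-0.087,0,0]]
d [-181.8 -529.5  -86.8] rv [1.83 0.   0.  ] n 16
[[5.4,-30.5,-17.2,0.114,0,0],[5.4,-32.2,-13.6,0.114,0,0],[5.4,-33.6,-9.9,0.114,0,0],[5.4,-34.5,-6,0.114,0,0],[5.4,-34.9,-2,0.114,0,0],[5.4,-34.9,2,0.114,0,0],[5.4,-34.5,6,0.114,0,0],[5.4,-33.6,9.9,0.114,0,0]]
[[5.4,-32.2,13.6,0.114,0,0],[5.4,-30.5,17.2,0.114,0,0],[5.4,-28.3,20.6,0.114,0,0],[5.4,-25.8,23.7,0.114,0,0],[5.4,-22.9,26.5,0.114,0,0],[5.4,-19.7,28.9,0.114,0,0],[5.4,-16.3,31,0.114,0,0],[5.4,-12.7,32.6,0.114,0,0]]
```

Emit:
step_arm(rows=[[0,0,0,0,0,0],[0,0,0,0,0,0]], grip=24)

```text
t: 7.82
eef_pos: [662.7, 258.4, 196.8]
tcp_rot: [-2.462, 1.568, -2.264]
ft_force: [0.6, -0.2, 0.5]
opening: 0.265
```

```bash
python3 - <<'E'
from h import *
st();snap('scene','sc3');snap('side','s4')
import cv2
a=cv2.imread('pics/sc3.png');b=cv2.imread('pics/s4.png')
cv2.imwrite('pics/cm.png',cv2.resize(a[80:260,280:520],(800,600),interpolation=2))
cv2.imwrite('pics/cm2.png',cv2.resize(b[80:260,210:450],(800,600),interpolation=2))
E
```

```text
t 7.83 p [662.7 258.4 196.8] F [ 0.6 -0.2  0.5] open 25.2 q [ 0.28  0.66  1.37 -0.    1.12  0.08]
[[-0.002 -0.197  0.98 ]
 [-0.002  0.98   0.197]
 [-1.    -0.002 -0.002]]
```

View pics/cm.png

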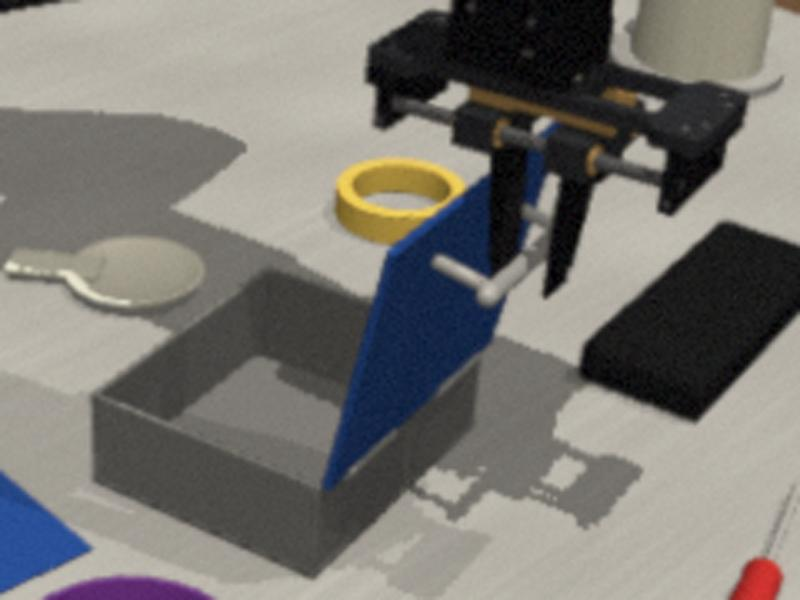

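View pics/cm2.png

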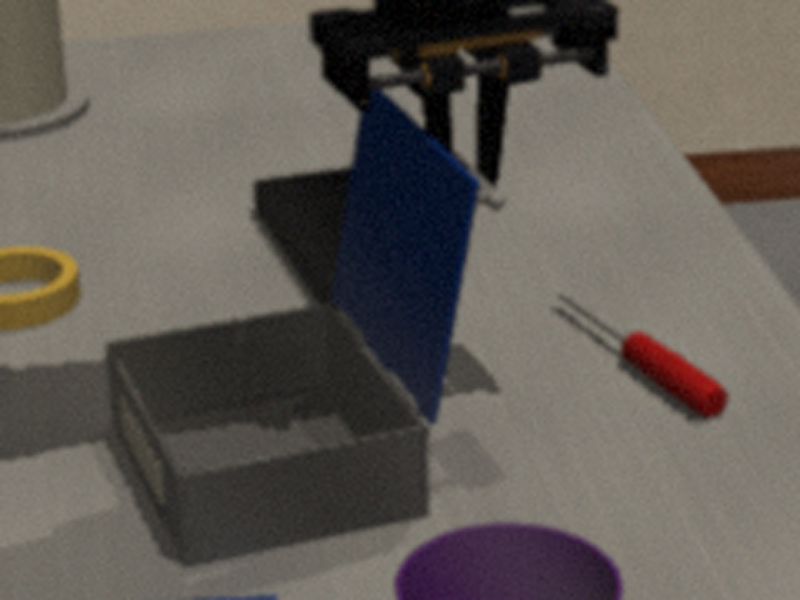

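```bash
sed -e 's/A(401,260)/A(388,254)/; s/B(486,184)/B(476,182)/; s/B(385,92)/B(377,91)/; s/A(494,302)/A(486,296)/' f.py > f3.py; python3 f3.py
```

```text
[5.23829e+02 2.28111e+02 1.87000e-01 1.75300e+00]
[[-0.6, -1.6], [0.3, -0.5], [0.7, 1.4], [0.8, -1.5], [-0.8, 1.7], [1.5, 1.0], [-1.1, -1.5], [0.1, 0.4], [-1.3, 0.8], [0.1, -1.0], [0.4, 1.4], [0.4, 0.0], [-2.4, -3.4], [1.0, 0.4]]
[665.17160577 254.89150178 185.4294287 ]
```

Emit:
step_arm(rows=[[-20,0,0,0,0,0],[-30,0,2,0,0,0],[-35,0,2,0,0,0],[-35,0,0,0,0,0]])

```text
t: 8.43
eef_pos: [666.2, 259.2, 316.7]
tcp_rot: [-2.879, 1.561, -2.681]
ft_force: [0.1, 0.7, 0.3]
opening: 0.256
```

Emit:
step_arm(rows=[[5.4,-30.5,-17.2,0.114,0,0],[5.4,-32.2,-13.6,0.114,0,0],[5.4,-33.6,-9.9,0.114,0,0],[5.4,-34.5,-6,0.114,0,0],[5.4,-34.9,-2,0.114,0,0],[5.4,-34.9,2,0.114,0,0],[5.4,-34.5,6,0.114,0,0],[5.4,-33.6,9.9,0.114,0,0]], grip=50)

```text
t: 9.43
eef_pos: [573.9, -11.6, 277.3]
tcp_rot: [-1.336, 1.568, -2.076]
ft_force: [0.2, -0.6, -0.1]
opening: 0.528
```

Emit:
step_arm(rows=[[5.4,-32.2,13.6,0.114,0,0],[5.4,-30.5,17.2,0.114,0,0],[5.4,-28.3,20.6,0.114,0,0],[5.4,-25.8,23.7,0.114,0,0],[5.4,-22.9,26.5,0.114,0,0],[5.4,-19.7,28.9,0.114,0,0],[5.4,-16.3,31,0.114,0,0],[5.4,-12.7,32.6,0.114,0,0]])

```text
t: 10.42
eef_pos: [473.2, -282.9, 234.8]
tcp_rot: [0.323, 1.567, -1.36]
ft_force: [0.9, -0.9, -0.2]
opening: 0.525
```

```bash
python3 - <<'E'
from h import *
s,_=snap('wrist','w2'); st()
plan(pose([481,-271.2,180],-.075-np.pi/2))
c,q=np.cos(-.075),np.sin(-.075)
W=lambda x,y,z:(489+c*x-q*y,-271.8+q*x+c*y,z)
print(proj('wrist',[W(35,0,100),W(-87,0,100)],s).round(0))
E
```

```text
t 10.47 p [ 472.  -285.9  234.1] F [-0.2 -2.  -1.1] open 49.9 q [-0.66  0.39  1.75 -0.    1.    1.03]
[[-0.     0.993 -0.119]
 [-0.004 -0.119 -0.993]
 [-1.     0.     0.004]]
d [  9.   14.7 -54.1] rv [-0.044  0.004 -0.   ] n 2
[[27,3.6,-7.9,-0.022,0.002,-0],[27.1,3.7,-7.8,-0.022,0.002,-0]]
[[300. 183.]
 [307. 322.]]
```

View pics/w2.png

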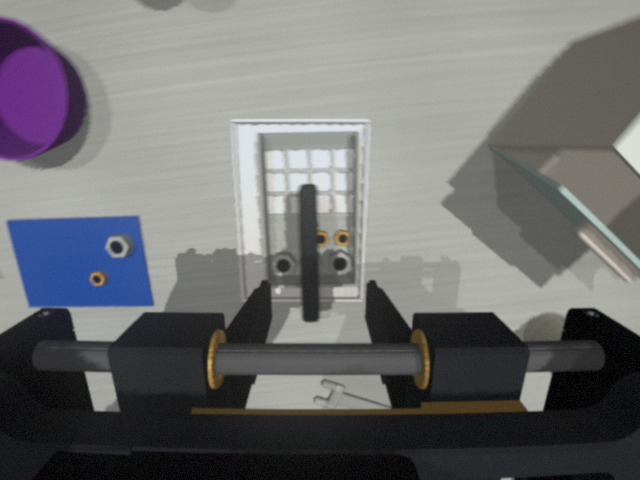

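```bash
cat > t.py <<'E'
from h import *
import sys
T=pose([0,0,0],0)
E
python3 - <<'E'
from h import *
s=env.state()
f,b=onz('wrist',[(308,184.5),(311,320)],100,s); print(f,b,np.linalg.norm(f-b)); v=f-b; yaw=np.arctan2(v[1],v[0]); print('yaw',yaw)
tr=onz('wrist',[(232,121),(369,122),(363,301)],12,s); print(tr)
g=b+(v/np.linalg.norm(v))*79; print('grip',g)
plan(pose([g[0],g[1],170],yaw-np.pi/2))
E
```

```text
[ 520.87960203 -284.33991363  100.        ] [ 402.53532273 -271.89812708  100.        ] 118.99649782746275
yaw -0.10474734824003708
[[ 583.29128946 -213.72767841   12.        ]
 [ 565.90584804 -349.19399837   12.        ]
 [ 372.69893266 -326.88384636   12.        ]]
grip [ 481.10232458 -280.15804359  100.        ]
d [  9.1   5.8 -64.1] rv [-0.014  0.004 -0.   ] n 2
[[32.1,4.1,-3.5,-0.007,0.002,-0],[32.1,4.2,-3.4,-0.007,0.002,-0]]
```

Emit:
step_arm(rows=[[10,4,-3.5,-0.007,0,0],[10,4,-3.5,-0.007,0,0],[0,0,0,0,0,0],[0,0,0,0,0,0]])

```text
t: 10.98
eef_pos: [481.8, -278.2, 212.5]
tcp_rot: [-0.089, 1.568, -1.76]
ft_force: [0.3, 0.2, 1.1]
opening: 0.525
```

```bash
python3 - <<'E'
from h import *
s,_=snap('wrist','w3'); st(); print(s['qvel'].round(3))
E
```

```text
t 11.03 p [ 481.7 -278.2  212.5] F [ 0.3 -0.  -0.7] open 50.1 q [-0.64  0.42  1.76 -0.    0.95  1.03]
[[-0.001  0.995 -0.101]
 [-0.003 -0.101 -0.995]
 [-1.    -0.     0.003]]
[ 0.009  0.006  0.004  0.001 -0.003 -0.001]
```

View pics/w3.png

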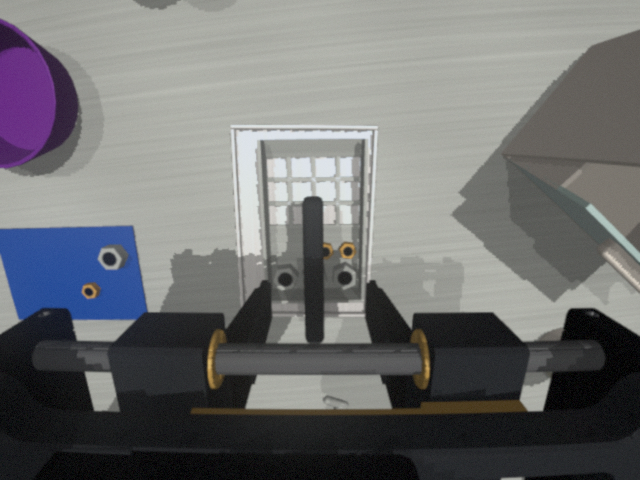

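```bash
python3 - <<'E'
from h import *
s=env.state()
f,b=onz('wrist',[(313.5,197),(314.5,341)],100,s); print(f,b,np.linalg.norm(f-b)); v=f-b; yaw=np.arctan2(v[1],v[0]); print('yaw',yaw)
tr=onz('wrist',[(231,127),(378,128)],12,s); print(tr)
print('mat',onz('wrist',[(135,227),(147,318)],3,s), 'nutL,S',onz('wrist',[(110,258)],18,s),onz('wrist',[(91,290)],11,s))
g=b+(v/np.linalg.norm(v))*79; print('grip',g)
plan(pose([g[0],g[1],95],yaw-np.pi/2))
E
```

```text
[ 523.2919254  -279.44282178  100.        ] [ 403.62652731 -267.71850933  100.        ] 120.2383757416294
yaw -0.09766408956205862
[[ 584.46331998 -206.84486464   12.        ]
 [ 569.44863315 -344.49942463   12.        ]]
mat [[497.6089795  -86.95177427   3.        ]
 [392.11828867 -73.99393066   3.        ]] nutL,S [[470.73288988 -60.47890196  18.        ]] [[434.95476285 -24.01034493  11.        ]]
grip [ 482.25006485 -275.42171289  100.        ]
d [   0.5    2.8 -117.5] rv [-0.003  0.003  0.   ] n 3
[[39.2,0.1,-1.1,-0.001,0.001,0],[39.2,0.1,-1,-0.001,0.001,0],[39.2,0.1,-1,-0.001,0.001,0]]
```

Emit:
step_arm(rows=[[40,0,-1.5,0,0,0],[40,0,-1.5,0,0,0],[35,0,-1,0,0,0],[0,0,0,0,0,0],[0,0,0,0,0,0]])

```text
t: 11.65
eef_pos: [484.3, -274.6, 98.1]
tcp_rot: [0.678, 1.563, -0.992]
ft_force: [0.5, 1.1, 0.3]
opening: 0.523
```

```bash
python3 - <<'E'
from h import *
s,_=snap('wrist','w4'); st()
plan(pose([482,-274,95],-.098-np.pi/2))
E
```

```text
t 11.7 p [ 484.2 -274.6   98.2] F [0.3 0.5 0. ] open 49.7 q [-0.63  0.58  1.87 -0.    0.69  1.04]
[[ 0.005  0.995 -0.098]
 [-0.007 -0.098 -0.995]
 [-1.     0.005  0.007]]
d [-2.2  0.6 -3.2] rv [-0.     0.007 -0.005] n 1
[[3.1,-2.3,-0.4,-0,0.007,-0.005]]
```

View pics/w4.png

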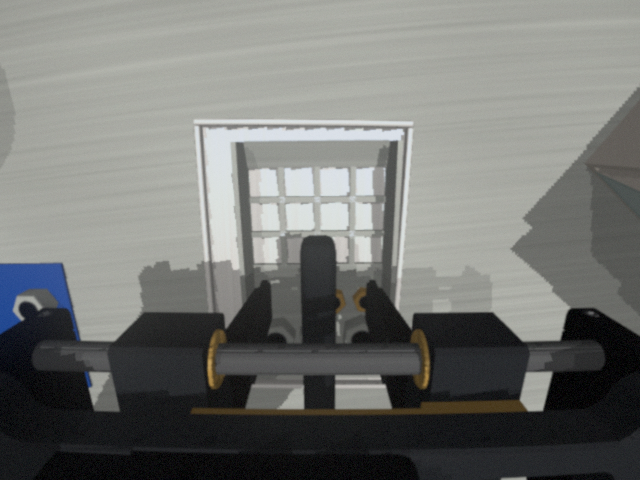

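Emit:
step_arm(rows=[[3,-2,0,0,0.007,-0.005],[0,0,0,0,0,0],[0,0,0,0,0,0],[0,0,0,0,0,0],[0,0,0,0,0,0],[0,0,0,0,0,0],[0,0,0,0,0,0]], grip=0)

```text
t: 12.58
eef_pos: [483.0, -275.0, 97.8]
tcp_rot: [1.247, 1.567, -0.422]
ft_force: [0.6, 0.3, 1.0]
opening: 0.164
```

Emit:
step_arm(rows=[[-5,0,0,0,0,0],[-10,0,0,0,0,0],[-15,0,0,0,0,0],[-20,0,0,0,0,0],[-20,0,0,0,0,0],[-15,0,0,0,0,0],[0,0,0,0,0,0]])

```text
t: 13.45
eef_pos: [482.4, -274.6, 189.2]
tcp_rot: [1.223, 1.566, -0.446]
ft_force: [0.3, 0.2, -3.4]
opening: 0.165
```

```bash
python3 - <<'E'
from h import *
s,_=snap('side','s5'); st()
E
```

```text
t 13.5 p [ 482.2 -274.5  188.4] F [ 0.2 -0.1 -3.7] open 16.1 q [-0.64  0.45  1.79  0.    0.89  1.03]
[[ 0.003  0.995 -0.098]
 [-0.001 -0.098 -0.995]
 [-1.     0.003  0.001]]
```

View pics/s5.png

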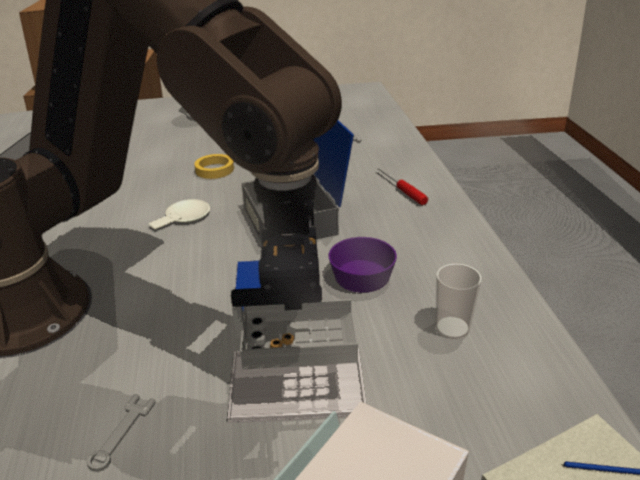

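```bash
python3 - <<'E'
from h import *
T0=tcp(); psi=-.098-np.pi/2; p=T0[:3,3]
A=pose(p+[0,0,15],psi,.14); plan(A)
g=np.array([523.8,228.2,0])+np.array([np.cos(.187)*-37,np.sin(.187)*-37,205]); print(g)
plan(pose(g,.187-np.pi/2,.14),T0=A,vmax=26)
E
```

```text
d [ 0.  0. 15.] rv [-0.     0.001  0.137] n 2
[[-7.5,0,0,-0,0.001,0.068],[-7.5,0.5,0,-0,0.001,0.068]]
[487.4450435  221.32125464 205.        ]
d [  5.3 495.8   1.6] rv [-0.282  0.04   0.   ] n 20
[[-0.4,-2.1,-24.7,-0.014,0.002,0],[-0.3,-1.8,-24.7,-0.014,0.002,0],[-0.3,-1.4,-24.7,-0.014,0.002,0],[-0.2,-1.1,-24.8,-0.014,0.002,0],[-0.2,-0.7,-24.8,-0.014,0.002,0],[-0.1,-0.4,-24.8,-0.014,0.002,0],[-0.1,-0,-24.8,-0.014,0.002,0],[-0,0.3,-24.8,-0.014,0.002,0]]
[[0,0.7,-24.8,-0.014,0.002,0],[0.1,1,-24.8,-0.014,0.002,0],[0.1,1.4,-24.8,-0.014,0.002,0],[0.2,1.7,-24.7,-0.014,0.002,0],[0.2,2.1,-24.7,-0.014,0.002,0],[0.3,2.4,-24.7,-0.014,0.002,0],[0.3,2.8,-24.6,-0.014,0.002,0],[0.4,3.1,-24.6,-0.014,0.002,0]]
[[0.4,3.5,-24.5,-0.014,0.002,0],[0.5,3.8,-24.5,-0.014,0.002,0],[0.5,4.1,-24.4,-0.014,0.002,0],[0.6,4.5,-24.4,-0.014,0.002,0]]
```

Emit:
step_arm(rows=[[-5,0,0,0,0,0.045],[-5,0,0,0,0,0.045],[-5,0,0,0,0,0.045],[0,-1,-5,0,0,0],[0,-1,-10,0,0,0],[0,-1,-15,0,0,0],[0,-1,-20,-0.01,0,0]])

```text
t: 14.38
eef_pos: [480.9, -220.6, 198.7]
tcp_rot: [1.583, 1.438, -0.077]
ft_force: [0.0, -0.3, -3.5]
opening: 0.167
```

Emit:
step_arm(rows=[[0,-1,-24.8,-0.014,0.002,0],[0,-1,-24.8,-0.014,0.002,0],[0,0,-24.8,-0.014,0.002,0],[0,0,-24.8,-0.014,0.002,0],[0,0,-24.8,-0.014,0.002,0],[0,0,-24.8,-0.014,0.002,0],[0,0,-24.8,-0.014,0.002,0],[0,0,-24.8,-0.014,0.002,0]])

```text
t: 15.38
eef_pos: [484.1, -6.1, 198.8]
tcp_rot: [1.594, 1.439, 0.059]
ft_force: [-0.5, 0.4, -4.1]
opening: 0.166
```

```bash
python3 - <<'E'
from h import *
st(); snap('side','s6')
g=np.array([523.8,228.2,0])+np.array([np.cos(.187)*-37,np.sin(.187)*-37,205])
plan(pose(g,.187-np.pi/2,.14),vmax=25)
E
```

```text
t 15.38 p [484.1  -6.1 198.8] F [-0.5  0.4 -4.1] open 15.8 q [-0.16  0.31  2.02  0.05  0.69  1.34]
[[ 0.131  0.991  0.036]
 [ 0.008  0.036 -0.999]
 [-0.991  0.131 -0.003]]
d [  3.9 225.4   6.2] rv [-0.148  0.016  0.009] n 10
[[-0.4,1.3,-22.5,-0.015,0.002,0.001],[-0.3,1.6,-22.5,-0.015,0.002,0.001],[-0.3,2,-22.5,-0.015,0.002,0.001],[-0.3,2.3,-22.4,-0.015,0.002,0.001],[-0.2,2.6,-22.4,-0.015,0.002,0.001],[-0.2,3,-22.4,-0.015,0.002,0.001],[-0.1,3.3,-22.3,-0.015,0.002,0.001],[-0.1,3.6,-22.3,-0.015,0.002,0.001]]
[[-0.1,4,-22.2,-0.015,0.002,0.001],[-0,4.3,-22.1,-0.015,0.002,0.001]]
```

View pics/s6.png

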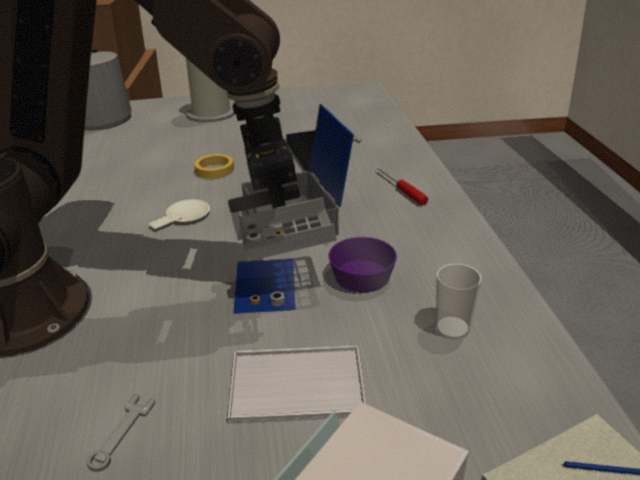

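Emit:
step_arm(rows=[[-1,1.5,-24,-0.015,0.002,0.001],[-1,1.5,-24,-0.015,0.002,0.001],[-1,2,-24,-0.015,0.002,0.001],[-1,2,-24,-0.015,0.002,0.001],[-1,2.5,-24,-0.015,0.002,0.001],[-1,3,-22.5,-0.015,0.002,0.001],[-1,3,-22.5,-0.015,0.002,0.001],[-1,3,-18,-0.015,0.002,0]])

```text
t: 16.42
eef_pos: [478.1, 193.2, 210.3]
tcp_rot: [1.594, 1.433, 0.194]
ft_force: [0.4, 1.0, -2.5]
opening: 0.167
```

Emit:
step_arm(rows=[[0,2,-14,-0.015,0.002,0],[0,2,-8,-0.015,0,0],[0,0,0,0,0,0]])

```text
t: 16.8
eef_pos: [476.7, 218.5, 210.8]
tcp_rot: [1.576, 1.434, 0.212]
ft_force: [-0.2, 0.0, -2.9]
opening: 0.164
```

```bash
python3 - <<'E'
from h import *
st(); s,_=snap('side','s7');snap('scene','sc7'); s,_=snap('wrist','w7')
import cv2
a=cv2.imread('pics/sc7.png');b=cv2.imread('pics/s7.png')
cv2.imwrite('pics/cm.png',cv2.resize(cv2.hconcat([a[60:280,250:490],b[60:280,180:420]]),(800,366)))
g=np.array([523.8,228.2,0])+np.array([np.cos(.187)*-37,np.sin(.187)*-37,205])
plan(pose(g,.187-np.pi/2,.14),vmax=25)
E
```

```text
t 16.8 p [476.7 218.5 210.8] F [-0.2  0.  -2.9] open 15.6 q [ 0.31  0.34  1.92 -0.02  0.75  1.69]
[[ 0.134  0.97   0.205]
 [ 0.029  0.203 -0.979]
 [-0.991  0.137 -0.001]]
d [10.6  3.7 -5.8] rv [ 0.018 -0.003  0.003] n 1
[[7.2,10.3,-1.4,0.018,-0.003,0.003]]
```

View pics/cm.png

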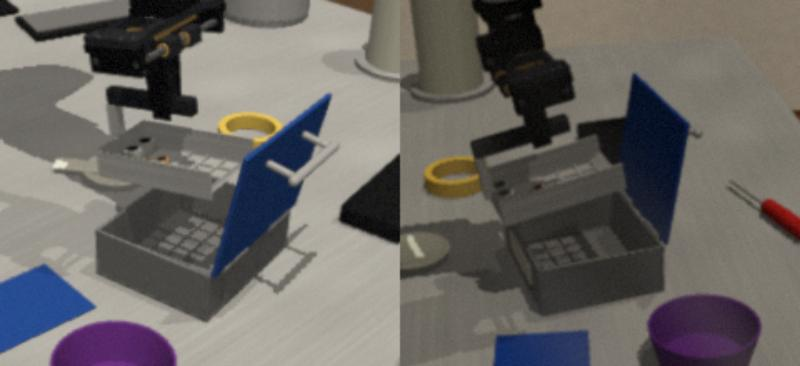

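View pics/w7.png

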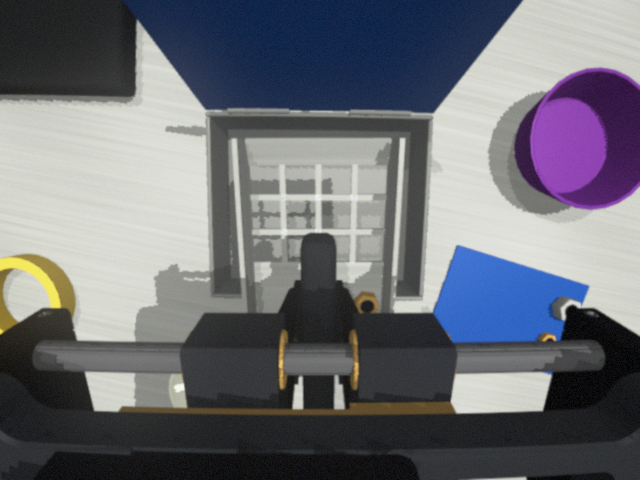

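Emit:
step_arm(rows=[[9,10,-1,0.01,0,-0.05],[9,0,0,0.01,0,-0.05],[9,0,0,0,0,-0.05],[7,0,0,0,0,-0.06],[0,0,0,0,0,-0.06],[0,0,0,0,0,-0.06]])

```text
t: 17.7
eef_pos: [489.7, 217.8, 177.7]
tcp_rot: [-1.583, 1.37, -2.975]
ft_force: [-0.2, 0.1, -3.2]
opening: 0.167
```

Emit:
step_arm(rows=[[0,0,20,0,0,0],[0,0,-20,0,0,0],[0,0,-20,0,0,0],[0,0,20,0,0,0],[0,0,20,0,0,0],[0,0,-20,0,0,0],[0,0,-20,0,0,0],[0,0,20,0,0,0]])

```text
t: 18.7
eef_pos: [490.3, 216.9, 177.7]
tcp_rot: [-1.583, 1.374, -2.976]
ft_force: [1.1, 0.6, -3.4]
opening: 0.164
```

```bash
cat > look.py <<'E'
from h import *
import sys
n=sys.argv[1]; st(); snap('side','s'+n);snap('scene','sc'+n); snap('wrist','w'+n)
a=cv2.imread(f'pics/sc{n}.png');b=cv2.imread(f'pics/s{n}.png')
cv2.imwrite('pics/cm.png',cv2.resize(cv2.hconcat([a[80:260,270:450],b[80:260,190:370]]),(800,400),interpolation=2))
E
python3 look.py 8
```

```text
t 18.7 p [490.3 216.9 177.7] F [ 1.1  0.6 -3.4] open 15.6 q [0.28 0.51 1.74 0.03 1.09 1.66]
[[-0.193  0.965  0.177]
 [-0.032  0.174 -0.984]
 [-0.981 -0.195 -0.002]]
```

View pics/cm.png

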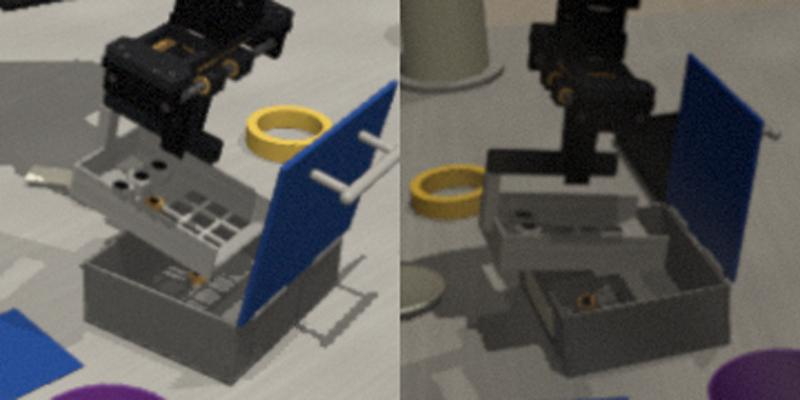

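View pics/w8.png

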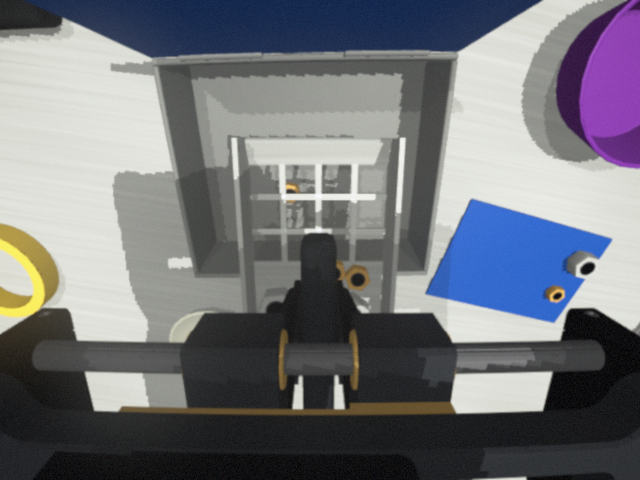

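Emit:
step_arm(rows=[[0,0,20,0,0,-0.05],[0,0,-20,0,0,-0.04],[0,0,-25,0,0,0],[0,0,25,0,0,0],[0,0,25,0,0,0],[0,0,-25,0,0,0],[0,0,-20,0,0,0],[0,0,20,0,0,0]])

```text
t: 19.85
eef_pos: [491.0, 216.7, 177.8]
tcp_rot: [-1.579, 1.282, -2.976]
ft_force: [0.2, 0.5, -3.3]
opening: 0.165
```

```bash
python3 look.py 9
```

```text
t 19.85 p [491.  216.7 177.8] F [ 0.2  0.5 -3.3] open 15.7 q [0.28 0.54 1.69 0.03 1.2  1.66]
[[-0.281  0.944  0.173]
 [-0.047  0.166 -0.985]
 [-0.959 -0.284 -0.002]]
```

View pics/cm.png

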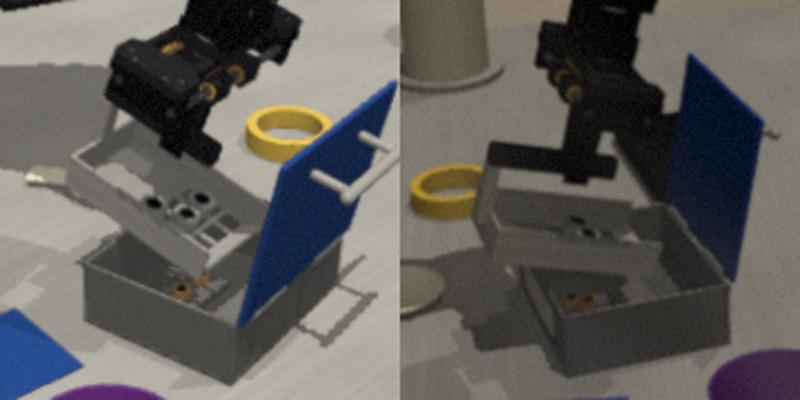

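View pics/w9.png

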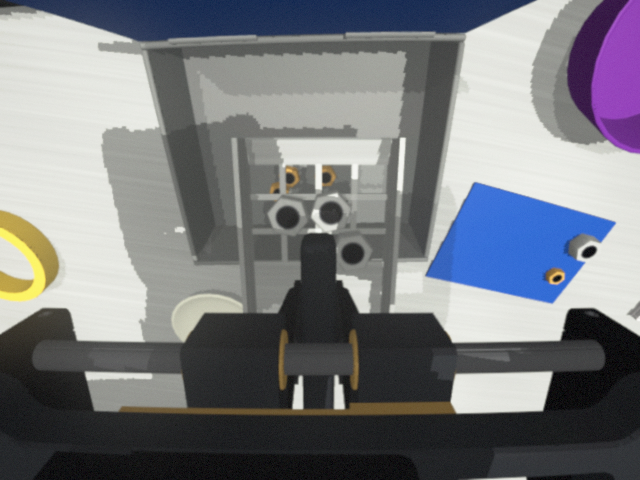

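```bash
python3 - <<'E'
import cv2
a=cv2.imread('pics/w9.png');cv2.imwrite('pics/z.png',cv2.resize(a[120:290,230:410],None,fx=4,fy=3.5,interpolation=2))
E
```

```text
(no output)
```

View pics/z.png

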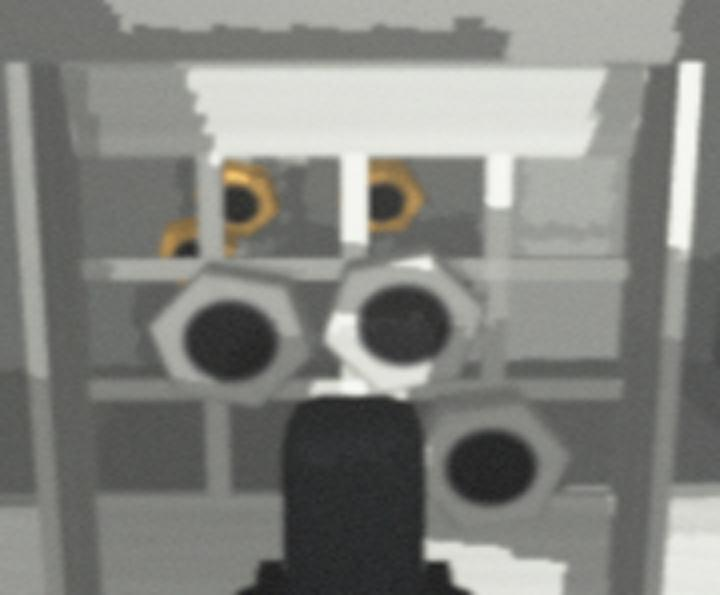

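Emit:
step_arm(rows=[[0,0,15,0,0,0.05],[0,0,-15,0,0,0.05],[0,0,-15,0,0,0.05],[0,0,15,0,0,0.05],[-8,0,0,0,0,0.05],[-12,0,0,0,0,0.05],[-15,0,0,0,0,0.05],[-15,0,0,0,0,0]])

```text
t: 21.0
eef_pos: [490.7, 213.6, 229.7]
tcp_rot: [1.603, 1.5, 0.198]
ft_force: [0.0, 0.2, -3.5]
opening: 0.168
```

```bash
cat > pot.py <<'E'
from h import *
from scipy.optimize import least_squares
def measure(names=('scene','side'),n='p'):
    obs={}
    for nm in names:
        s,im=snap(nm,nm+n); hsv=cv2.cvtColor(im,cv2.COLOR_RGB2HSV)
        m=cv2.inRange(hsv,(130,80,20),(165,255,255)); m=cv2.morphologyEx(m,cv2.MORPH_OPEN,np.ones((3,3)))
        k,l,st_,_=cv2.connectedComponentsWithStats(m); i=1+np.argmax(st_[1:,4]); 
        c=max(cv2.findContours((l==i).astype(np.uint8),0,1)[0],key=cv2.contourArea); obs[nm]=(cv2.convexHull(c).reshape(-1,2),st_[i],s)
    th=np.linspace(0,2*np.pi,120)
    def sil(p):
        return np.r_[np.c_[p[0]+64*np.cos(th),p[1]+64*np.sin(th),0*th+50],np.c_[p[0]+51*np.cos(th),p[1]+51*np.sin(th),0*th]]
    def res(p):
        out=[]
        for nm,(h,b,s) in obs.items():
            u=proj(nm,sil(p),s); out+= [u[:,0].min()-b[0],u[:,0].max()-(b[0]+b[2]-1),u[:,1].min()-b[1],u[:,1].max()-(b[1]+b[3]-1)]
        return np.array(out)
    o=least_squares(res,[637,-8],loss='soft_l1'); print('pot',o.x.round(1),res(o.x).round(1)); return o.x
if __name__=='__main__': measure()
E
python3 pot.py; python3 look.py 10
```

```text
pot [635.2  -5.9] [-0.7  1.3 -1.6  0.9 -2.   1.  -1.6  1.8]
t 21.1 p [491.7 213.9 230.6] F [ 1.   0.2 -3.6] open 16.0 q [ 0.29  0.35  1.83 -0.01  0.89  1.7 ]
[[ 0.071  0.984  0.165]
 [ 0.015  0.165 -0.986]
 [-0.997  0.073 -0.003]]
```

View pics/sc10.png

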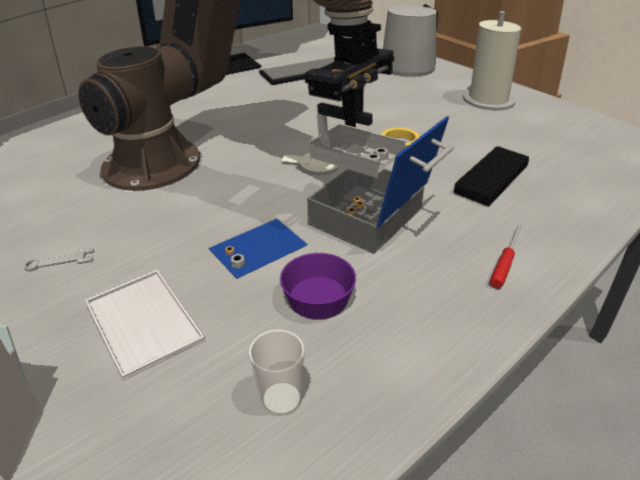

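View pics/w10.png

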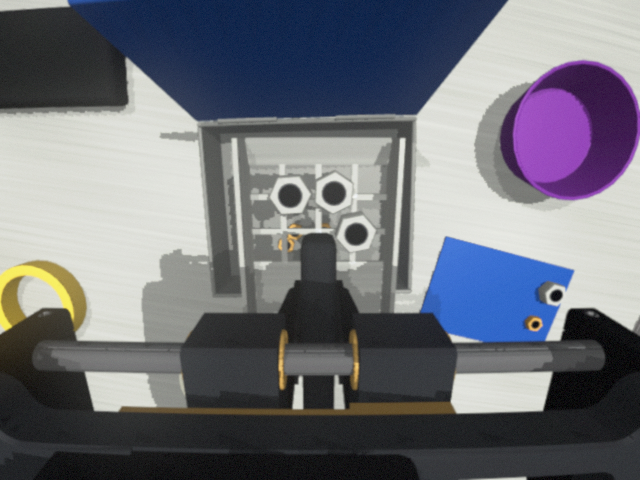

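```bash
python3 - <<'E'
import numpy as np
from scipy.optimize import least_squares
d=np.array([(.4914,1.5593,1.0917,625,239.4),(.41,1.85,.89,527,197.1),(.66,1.35,1.13,716,194.6),(.58,1.87,.69,556.6,98.2),(.51,1.61,1.03,615.7,209.7),(.61,1.43,1.11,686.5,206.4),(.39,1.75,1.0,551.8,234.1),(.45,1.79,.89,554.8,188.4),(.34,1.92,.75,524.4,210.8),(.51,1.74,1.09,536.1,177.7),(.54,1.69,1.2,537,177.8)])
def f(p,q):
    h,L1,L2,dl,D,a=p; s=q[:,0]+q[:,1]; t=s+q[:,2]
    return np.c_[a+L1*np.sin(q[:,0])+L2*np.sin(s+dl)+D*np.sin(t), h+L1*np.cos(q[:,0])+L2*np.cos(s+dl)+D*np.cos(t)]
o=least_squares(lambda p:(f(p,d)-d[:,3:]).ravel(),[200,400,400,0,250,0],method='trf'); print(o.x.round(2)); print((f(o.x,d)-d[:,3:]).round(1))
p=o.x
for th in (.9,1.0,1.1,1.2):
    lx,ly=86,-84; c,s=np.cos(th),np.sin(th); r=632-10-(lx*c+ly*s); z=66-(-lx*s+ly*c)
    g=least_squares(lambda q:np.r_[(f(p,np.array([[q[0],q[1],np.pi+th-q[0]-q[1]]]))-[r,z]).ravel()],[.7,1.2]); q=g.x; print(th,r,z,q,np.pi+th-q.sum(),g.cost)
E
```

```text
[1.8784e+02 5.8517e+02 4.0130e+02 1.1000e-01 2.4175e+02 1.6430e+01]
[[ 0.1 -1.6]
 [-0.4 -2.8]
 [ 1.2  3.3]
 [ 0.3  1.4]
 [ 0.8  0.4]
 [-1.7 -1.3]
 [-1.   0.2]
 [ 3.6  1.8]
 [-2.2  0.6]
 [ 0.2 -1.9]
 [-1.   0.2]]
0.9 634.3410031374315 185.58135156269938 [0.91626071 1.08705087] 2.038281077381037 6.227805673407666e-23
1.0 646.2175644192033 183.75189838640284 [0.97833083 1.00182873] 2.161433094005546 6.462348535570529e-27
1.1 657.8521518025609 180.74590716503195 [1.04129126 0.91821826] 2.2820831294774386 0.0
1.2 669.1285163362531 176.59341276922206 [1.10470681 0.83672728] 2.4001585698564956 0.0
```

Emit:
step_arm(rows=[[0,0,8,0,0,0],[0,-1,18,0,0,0],[0,-1,25,0,0,0],[0,-1,25,0,0,0],[0,-1,25,0,0,0],[0,-1,25,0,0,0],[0,-1,20,0,0,0],[0,0,12,0,0,0]])

```text
t: 22.25
eef_pos: [511.6, 49.2, 222.9]
tcp_rot: [1.609, 1.511, 0.204]
ft_force: [0.3, 0.2, -3.0]
opening: 0.164
```

```bash
python3 - <<'E'
from h import *
st(); plan(pose([615,-6,235],-np.pi/2,.07),vmax=22)
E
```

```text
t 22.25 p [511.6  49.2 222.9] F [ 0.3  0.2 -3. ] open 15.6 q [-0.04  0.33  1.88  0.02  0.87  1.35]
[[ 0.059  0.984  0.166]
 [ 0.012  0.165 -0.986]
 [-0.998  0.06  -0.002]]
d [103.4 -55.2  12.1] rv [ 0.166 -0.013  0.01 ] n 6
[[-1.1,15.6,11.9,0.028,-0.002,0.002],[-1.1,15.9,11.5,0.028,-0.002,0.002],[-1,16.2,11.1,0.028,-0.002,0.002],[-1,16.5,10.6,0.028,-0.002,0.002],[-0.9,16.8,10.1,0.028,-0.002,0.002],[-0.9,17.1,9.7,0.028,-0.002,0.002]]
```

```bash
cat > tip.py <<'E'
from h import *
def tpose(th,lip,yaw=0):
    lx,lz=86,-84; c,s=np.cos(th),np.sin(th); dx,dz=lx*c+lz*s,-lx*s+lz*c
    return pose([lip[0]-dx*np.cos(yaw),lip[1]-dx*np.sin(yaw),lip[2]-dz],yaw-np.pi/2,-th)
E
python3 - <<'E'
from tip import *
A=tpose(-.07,(630,-6,95)); print(A[:3,3]); plan(A,vmax=22)
prev=A
for th,z in ((.1,90),(.2,85),(.3,80),(.4,76),(.5,73),(.6,70),(.7,68),(.8,67),(.9,66),(1.0,66),(1.1,66)):
    B=tpose(th,(630,-6,z)); plan(B,n=1,T0=prev,show=False); prev=B
E
```

```text
[538.3354148   -6.         172.77919915]
d [ 26.7 -55.2 -50.1] rv [ 0.166 -0.013  0.01 ] n 4
[[12.7,3.5,14.8,0.042,-0.003,0.003],[12.8,4.1,14.6,0.042,-0.003,0.003],[12.8,4.7,14.3,0.042,-0.003,0.003],[12.9,5.2,14.1,0.042,-0.003,0.003]]
[[-8.4,15.1,0,0,-0,-0.17]]
[[-3.2,9.3,0,0,0,-0.1]]
[[-3.3,9.8,0,0,-0,-0.1]]
[[-4.3,10,0,-0,0,-0.1]]
[[-5.4,10,0,-0,0,-0.1]]
[[-5.5,10.3,0,0,-0,-0.1]]
[[-6.5,9.9,0,-0,-0,-0.1]]
[[-7.4,9.5,0,-0,-0,-0.1]]
[[-7.5,9.5,0,-0,0,-0.1]]
[[-8.2,8.8,0,0,-0,-0.1]]
[[-8.2,8.8,0,-0,0,-0.1]]
```

Emit:
step_arm(rows=[[6,2,10,0.03,0,0],[10,4,14,0.04,0,0],[11,4,14,0.04,0,0],[11,5,12,0.04,0,0],[8,4,6,0.016,0,0],[4,2,0,0,0,0],[0,0,0,0,0,0]])

```text
t: 23.12
eef_pos: [542.9, -7.9, 168.8]
tcp_rot: [1.806, 1.513, 0.223]
ft_force: [0.9, -0.4, -4.3]
opening: 0.167
```

```bash
python3 look.py 11; python3 pot.py; python3 - <<'E'
from tip import *
plan(tpose(-.07,(630,-6,95)))
E
```

```text
t 23.12 p [542.9  -7.9 168.8] F [ 0.9 -0.4 -4.3] open 15.9 q [-0.15  0.45  1.87  0.03  0.77  1.42]
[[ 0.056  0.998 -0.012]
 [ 0.013 -0.012 -1.   ]
 [-0.998  0.056 -0.013]]
pot [634.6  -5.8] [ -0.8   1.1  -2.8   0.7  -4.3  10.7 -21.6   1.8]
d [-4.6  1.8  3.3] rv [-0.012 -0.012  0.012] n 1
[[-3.5,-4.4,-1.8,-0.012,-0.012,0.012]]
```

View pics/w11.png

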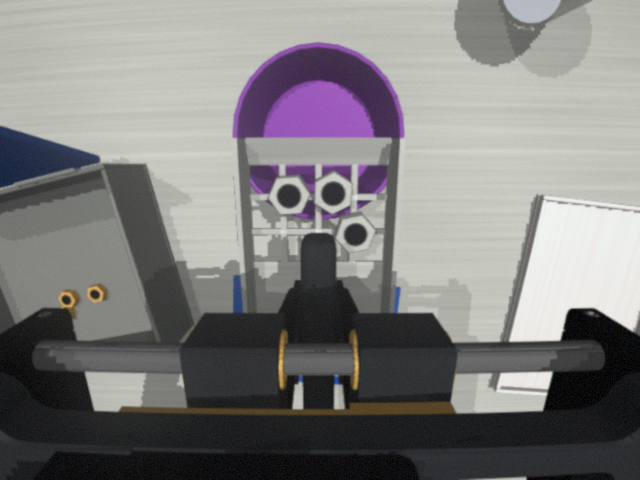

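View pics/s11.png

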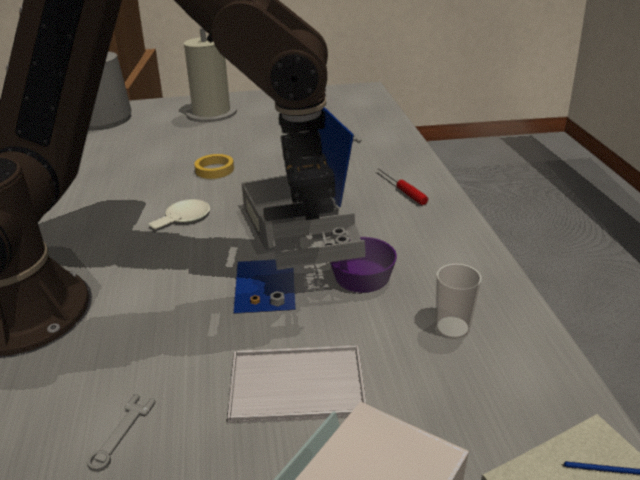

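Emit:
step_arm(rows=[[-6,8,-1,0,0,-0.1],[-4,10,0,0,0,-0.1],[-3.2,9.3,0,0,0,-0.1],[-3.3,9.8,0,0,0,-0.1],[-4.3,10,0,0,0,-0.1],[-5.4,10,0,0,0,-0.1]])

```text
t: 24.12
eef_pos: [604.2, -6.5, 187.2]
tcp_rot: [-1.594, 1.017, 3.112]
ft_force: [0.2, 0.7, -3.0]
opening: 0.166
```

Emit:
step_arm(rows=[[-5.5,10.3,0,0,0,-0.1],[-6.5,9.9,0,0,0,-0.1],[-7.4,9.5,0,0,0,-0.1],[-7.5,9.5,0,0,0,-0.1]])

```text
t: 24.62
eef_pos: [654.5, -6.2, 183.2]
tcp_rot: [-1.585, 0.612, 3.125]
ft_force: [0.4, -0.1, -1.6]
opening: 0.168
```

```bash
python3 look.py 12; python3 - <<'E'
from tip import *
plan(tpose(1.0,(630,-6,66)))
E
```

```text
t 24.62 p [654.5  -6.2 183.2] F [ 0.4 -0.1 -1.6] open 16.0 q [-0.09  0.99  0.97 -0.07  2.14  1.48]
[[-0.819  0.574 -0.009]
 [ 0.014  0.005 -1.   ]
 [-0.574 -0.819 -0.012]]
d [0.2 0.2 2.5] rv [ 0.005 -0.014 -0.042] n 1
[[-1.6,-2,-0.2,0.005,-0.014,-0.042]]
```

View pics/w12.png

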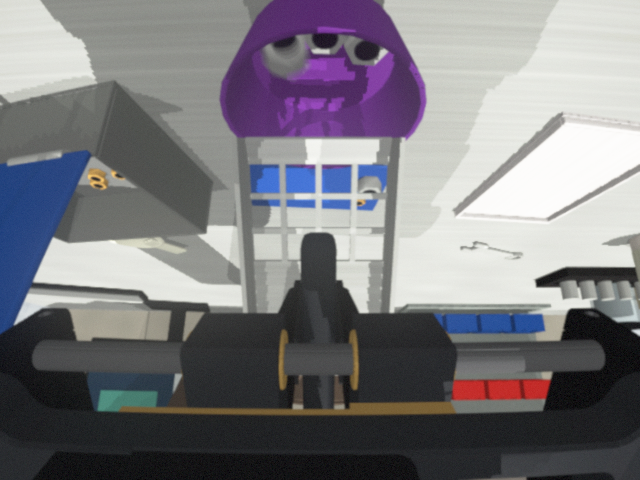

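View pics/s12.png

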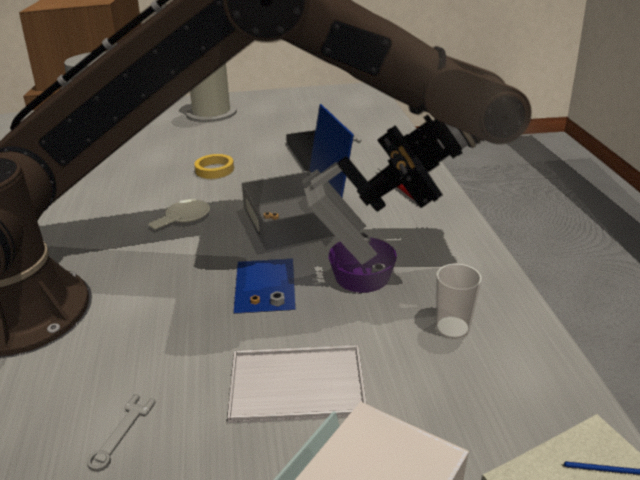

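Emit:
step_arm(rows=[[0,-14,0,0,0,0.1],[0,-14,0,0,0,0.12],[3,-12,0,0,0,0.12],[3,-12,0,0,0,0.12],[3,-10,0,0,0,0.12],[3,-10,0,0,0,0.12],[0,-10,0,0,0,0.12],[0,-10,0,0,0,0.12]])

```text
t: 25.78
eef_pos: [569.3, -5.0, 227.8]
tcp_rot: [1.795, 1.526, 0.215]
ft_force: [0.1, -0.2, -3.1]
opening: 0.165
```

```bash
python3 - <<'E'
from h import *
st()
g=[482.5,-274.5,200]
A=pose([510,-100,230],-.05-np.pi/2,0)
plan(A,vmax=40); plan(pose(g,-.098-np.pi/2,0),T0=A,vmax=40)
E
```

```text
t 25.77 p [569.3  -5.  227.8] F [ 0.1 -0.2 -3.1] open 15.7 q [-0.13  0.41  1.74  0.02  0.95  1.44]
[[ 0.044  0.999 -0.009]
 [ 0.01  -0.009 -1.   ]
 [-0.999  0.043 -0.01 ]]
d [-59.3 -95.    2.2] rv [ 0.041 -0.011 -0.043] n 3
[[-1.9,-19.4,31.8,0.014,-0.004,-0.014],[-1.5,-19,32.1,0.014,-0.004,-0.014],[-1.1,-18.6,32.4,0.014,-0.004,-0.014]]
d [ -27.5 -174.5  -30. ] rv [0.048 0.    0.   ] n 5
[[6,-3.7,35.1,0.01,0,0],[6,-3.4,35.2,0.01,0,0],[6,-3.1,35.2,0.01,0,0],[6,-2.7,35.2,0.01,0,0],[6,-2.4,35.2,0.01,0,0]]
```

Emit:
step_arm(rows=[[-2,-19,32,0.014,-0.004,-0.014],[-2,-19,32,0.014,-0.004,-0.014],[-1,-18.6,32,0.014,-0.004,-0.014],[4,-3.7,35,0.01,0,0],[4,-3.4,35,0.01,0,0],[4,-3,35,0.01,0,0],[4,-3,35,0.01,0,0],[3,-2,30,0.01,0,0]])

```text
t: 26.78
eef_pos: [473.9, -271.3, 224.5]
tcp_rot: [1.266, 1.535, -0.406]
ft_force: [0.5, 1.2, -2.4]
opening: 0.168
```

Emit:
step_arm(rows=[[0,0,0,0,0,0],[0,0,0,0,0,0]])

```text
t: 27.02
eef_pos: [472.6, -271.8, 226.3]
tcp_rot: [1.24, 1.53, -0.434]
ft_force: [0.2, -0.1, -3.4]
opening: 0.165
```

```bash
python3 look.py 13; python3 - <<'E'
from h import *
plan(pose([482.5,-274.5,110],-.098-np.pi/2,0))
E
```

```text
t 27.02 p [ 472.6 -271.8  226.3] F [ 0.2 -0.1 -3.4] open 15.7 q [-0.65  0.38  1.8   0.01  0.93  1.02]
[[ 0.037  0.994 -0.104]
 [-0.017 -0.103 -0.994]
 [-0.999  0.039  0.013]]
d [   9.5   -2.9 -116. ] rv [-0.005  0.013 -0.038] n 3
[[38.8,1.8,0.1,-0.002,0.004,-0.013],[38.7,2.3,0.3,-0.002,0.004,-0.013],[38.7,2.8,0.5,-0.002,0.004,-0.013]]
```

View pics/w13.png

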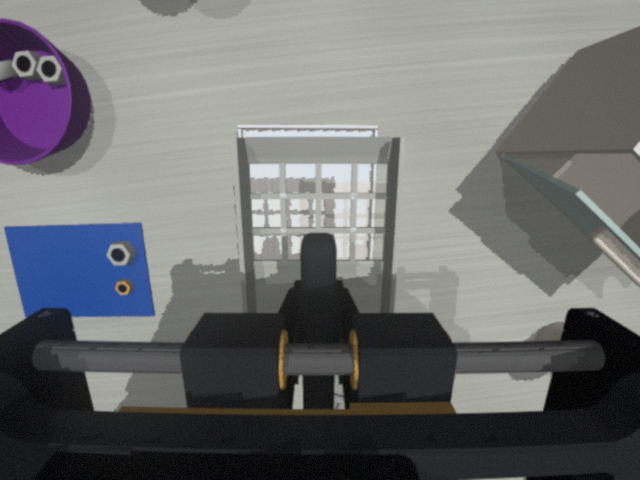

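View pics/s13.png

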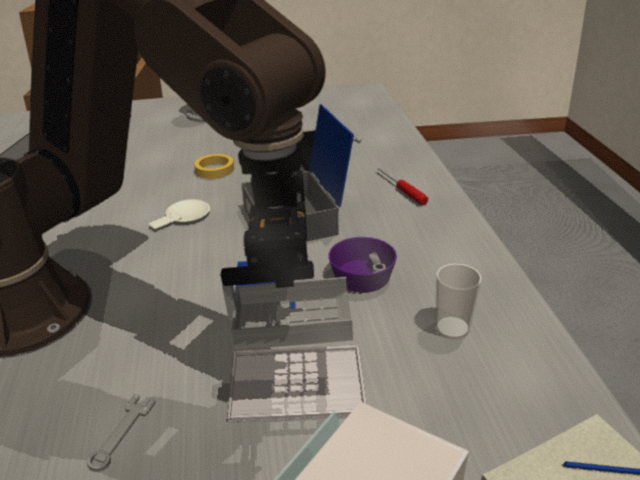

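Emit:
step_arm(rows=[[0,5,1.5,0,0.013,-0.02],[0,4,1.5,0,0,-0.018],[30,0,0,0,0,0],[35,0,0,0,0,0],[30,0,0,0,0,0],[15,0,0,0,0,0],[0,0,0,0,0,0]])

```text
t: 28.05
eef_pos: [485.4, -275.2, 113.7]
tcp_rot: [-1.392, 1.568, -3.062]
ft_force: [-0.1, -0.5, -2.1]
opening: 0.165
```

```bash
python3 - <<'E'
from h import *
st();plan(pose([482.5,-274.5,97],-.098-np.pi/2,0))
E
```

```text
t 28.05 p [ 485.4 -275.2  113.7] F [-0.1 -0.5 -2.1] open 15.7 q [-0.63  0.56  1.85 -0.    0.74  1.04]
[[-0.003  0.995 -0.099]
 [-0.    -0.099 -0.995]
 [-1.    -0.003  0.   ]]
d [ -2.9   0.7 -16.7] rv [-0.001  0.     0.003] n 1
[[16.7,-2.9,-0.4,-0.001,0,0.003]]
```

Emit:
step_arm(rows=[[8,-3,0,0,0,0],[6,0,0,0,0,0],[3,0,0,0,0,0],[0,0,0,0,0,0]])

```text
t: 28.55
eef_pos: [483.4, -275.7, 98.2]
tcp_rot: [0.364, 1.568, -1.306]
ft_force: [0.2, 1.1, -3.0]
opening: 0.165
```

Emit:
step_arm(rows=[[1,0,0,0,0,0],[0,0,0,0,0,0],[0,0,0,0,0,0]])

```text
t: 28.92
eef_pos: [483.6, -275.9, 98.2]
tcp_rot: [0.546, 1.567, -1.124]
ft_force: [-0.1, 0.9, -1.8]
opening: 0.17
```

Emit:
step_arm(rows=[[1.5,0,0,0,0,0],[0,0,0,0,0,0]])

```text
t: 29.18
eef_pos: [483.8, -276.0, 98.1]
tcp_rot: [0.65, 1.566, -1.02]
ft_force: [0.4, 0.8, -2.0]
opening: 0.163
```

Emit:
step_arm(rows=[[0,0,0,0,0,0],[0,0,0,0,0,0],[0,0,0,0,0,0],[0,0,0,0,0,0]], grip=45)

```text
t: 29.68
eef_pos: [484.0, -276.2, 97.9]
tcp_rot: [0.668, 1.565, -1.002]
ft_force: [0.3, -0.3, 0.1]
opening: 0.462
```

Emit:
step_arm(rows=[[-30,0,0,0,0,0],[-35,0,0,0,0,0],[-40,0,0,0,0,0],[0,0,0,0,0,0],[0,0,0,0,0,0]])

```text
t: 30.3
eef_pos: [483.3, -275.5, 204.7]
tcp_rot: [0.429, 1.567, -1.241]
ft_force: [0.7, -0.2, -0.1]
opening: 0.473
```

```bash
python3 look.py 14; python3 pot.py
```

```text
t 30.3 p [ 483.3 -275.5  204.7] F [ 0.7 -0.2 -0.1] open 44.9 q [-0.64  0.43  1.77 -0.    0.93  1.04]
[[ 0.001  0.995 -0.099]
 [-0.003 -0.099 -0.995]
 [-1.     0.001  0.003]]
pot [634.7  -5.6] [-0.7  1.2 -1.8  0.6 -2.3  1.7 -1.6  1.8]
```

View pics/w14.png

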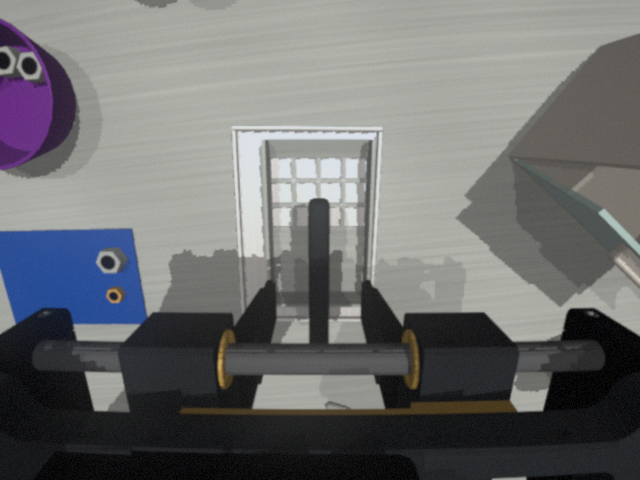

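View pics/s14.png

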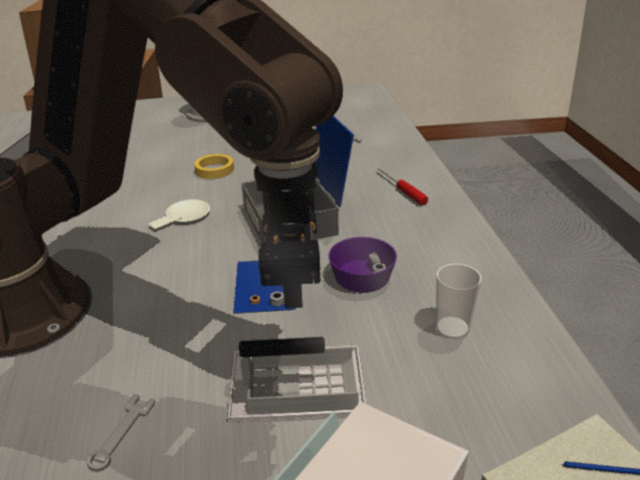

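View pics/sc14.png

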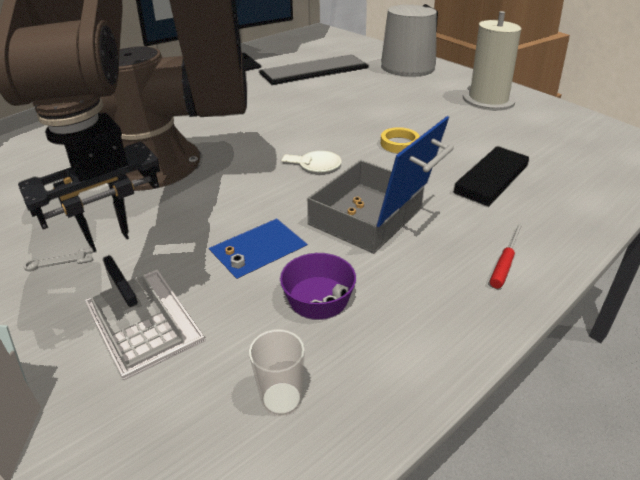

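```bash
python3 - <<'E'
from h import *
s=env.state()
print(onz('wrist',[(111,261)],18,s),onz('wrist',[(115,296)],11.4,s))
print(onz('scene',[(230,250)],11.4),onz('side',[(255,299)],11.4))
plan(pose([455,-60,150],-np.pi/2,0),vmax=40)
E
```

```text
[[471.02578589 -63.26560886  18.        ]] [[430.14800687 -52.52421642  11.4       ]]
[[435.75630493 -52.5142454   11.4       ]] [[431.62594642 -52.97624618  11.4       ]]
d [-28.3 215.5 -54.4] rv [-0.099  0.003 -0.001] n 6
[[9,-8.3,-35.3,-0.017,0,-0],[9,-7.7,-35.4,-0.017,0,-0],[9,-7.1,-35.5,-0.017,0,-0],[9,-6.5,-35.7,-0.017,0,-0],[9,-5.9,-35.8,-0.017,0,-0],[9.1,-5.3,-35.8,-0.017,0,-0]]
```

Emit:
step_arm(rows=[[5,-8.3,-35.3,-0.017,0,0],[9,-7.7,-35.4,-0.017,0,0],[9,-7,-35.5,-0.017,0,0],[9,-6.5,-35.7,-0.017,0,0],[9,-6,-35.8,-0.017,0,0],[9,-5,-33,-0.017,0,0],[0,0,0,0,0,0],[0,0,0,0,0,0]])

```text
t: 31.55
eef_pos: [453.2, -57.5, 149.0]
tcp_rot: [-1.321, 1.566, -2.887]
ft_force: [0.0, 0.3, -0.3]
opening: 0.471
```

```bash
python3 look.py 15
```

```text
t 31.55 p [453.2 -57.5 149. ] F [ 0.   0.3 -0.3] open 44.8 q [-0.27  0.39  2.06 -0.    0.7   1.3 ]
[[-0.004  1.     0.005]
 [-0.001  0.005 -1.   ]
 [-1.    -0.004  0.001]]
```

View pics/w15.png

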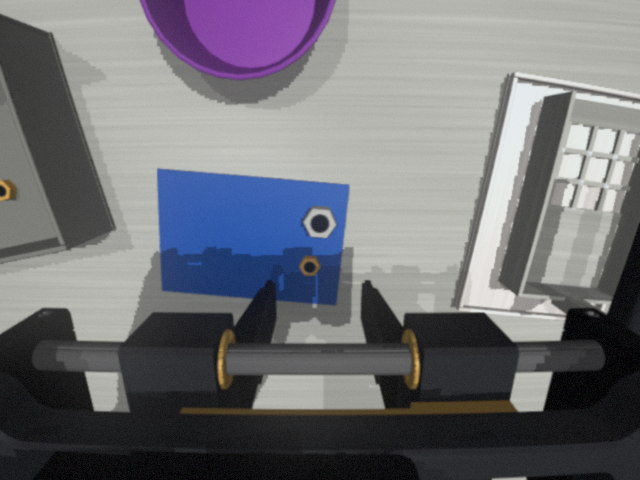

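```bash
python3 - <<'E'
from h import *
s=env.state()
print(onz('wrist',[(319.5,222)],18,s),onz('wrist',[(310,265.5)],11.4,s))
a=cv2.imread('pics/w15.png');cv2.imwrite('pics/z.png',cv2.resize(a[190:290,270:370],None,fx=6,fy=6,interpolation=2))
E
```

```text
[[471.28032997 -59.18431636  18.        ]] [[431.76676704 -51.2852377   11.4       ]]
```

View pics/z.png

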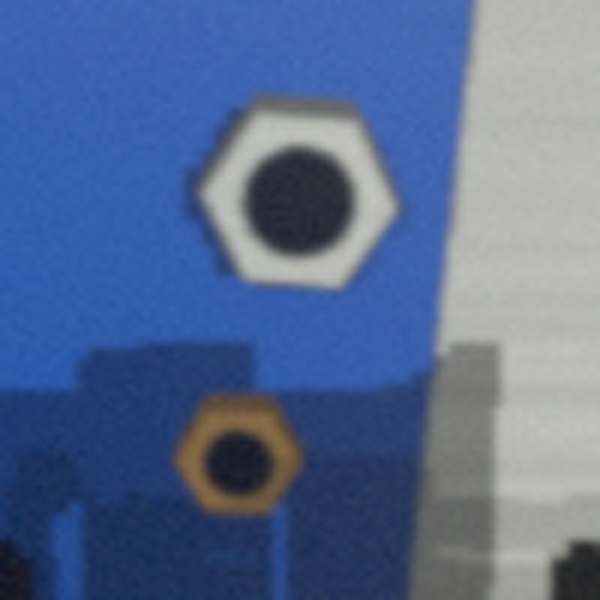

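```bash
python3 - <<'E'
from h import *
psi=-np.pi/2-.0+.464
plan(pose([471.5,-59,60],psi),vmax=40)
E
```

```text
d [ 18.3  -1.1 -89.2] rv [-0.461  0.     0.004] n 4
[[22.3,4.7,0.3,-0.115,0,0.001],[22.3,4.6,0.8,-0.115,0,0.001],[22.3,4.4,1.3,-0.115,0,0.001],[22.3,4.2,1.8,-0.115,0,0.001]]
```

Emit:
step_arm(rows=[[0,4.7,0.3,-0.115,0,0],[22,4.6,0.8,-0.115,0,0],[22,4.4,1.3,-0.115,0,0],[22,4.2,1.8,-0.115,0,0],[20,0,0,0,0,0],[0,0,0,0,0,0],[0,0,0,0,0,0]], grip=42)

```text
t: 32.58
eef_pos: [474.2, -64.5, 62.4]
tcp_rot: [-0.176, 1.568, -1.276]
ft_force: [-0.3, -0.1, 0.0]
opening: 0.442
```

```bash
python3 look.py 16; python3 - <<'E'
from h import *
plan(pose([471.5,-59,30],-np.pi/2+.464),vmax=40)
E
```

```text
t 32.58 p [474.2 -64.5  62.4] F [-0.3 -0.1  0. ] open 42.1 q [-0.27  0.57  2.08 -0.    0.49  0.83]
[[ 0.001  0.891  0.454]
 [-0.003  0.454 -0.891]
 [-1.    -0.     0.003]]
d [ -2.7   5.2 -32.6] rv [ 0.007  0.003 -0.   ] n 1
[[32.6,-0,-6,0.007,0.003,-0]]
```

View pics/w16.png

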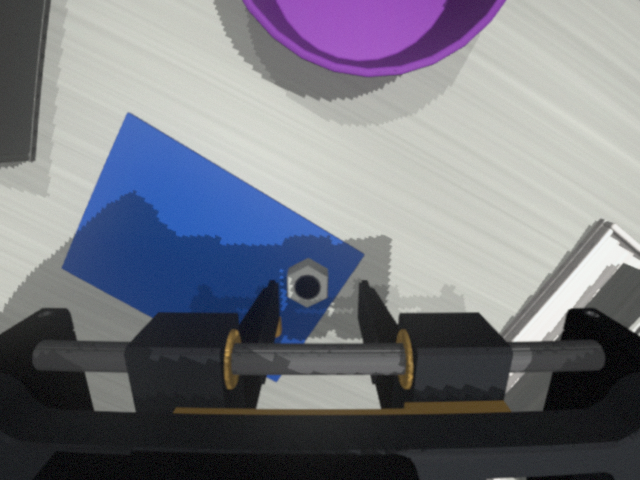

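```bash
python3 - <<'E'
from h import *
s=env.state(); X=onz('wrist',[(307.5,286)],18,s)[0]; print(X)
plan(pose([X[0],X[1],30],-np.pi/2+.464),vmax=40)
E
```

```text
[470.91608914 -58.92706324  18.        ]
d [ -3.3   5.3 -32.6] rv [ 0.007  0.003 -0.   ] n 1
[[32.6,-0.5,-6.3,0.007,0.003,-0]]
```

Emit:
step_arm(rows=[[0,0,-6,0,0,0],[16,0,0,0,0,0],[16,0,0,0,0,0],[0,0,0,0,0,0]])

```text
t: 33.22
eef_pos: [471.6, -58.0, 31.8]
tcp_rot: [0.437, 1.565, -0.662]
ft_force: [-0.0, 0.2, -0.4]
opening: 0.439
```

```bash
python3 - <<'E'
from h import *
st();plan(pose([471,-59,30],-np.pi/2+.464),vmax=40)
E
```

```text
t 33.23 p [471.6 -58.   31.8] F [-0.   0.2 -0.4] open 41.7 q [-0.26  0.63  2.1  -0.01  0.41  0.84]
[[ 0.005  0.891  0.454]
 [-0.004  0.454 -0.891]
 [-1.     0.002  0.005]]
d [-0.6 -1.  -1.8] rv [ 0.008  0.005 -0.003] n 1
[[1.8,-1.1,0.6,0.008,0.005,-0.003]]
```

Emit:
step_arm(rows=[[2,-1,0.6,0,0,0],[0,0,0,0,0,0],[0,0,0,0,0,0],[0,0,0,0,0,0],[0,0,0,0,0,0]], grip=0)

```text
t: 33.85
eef_pos: [471.5, -58.9, 31.5]
tcp_rot: [0.551, 1.563, -0.548]
ft_force: [0.4, 0.2, -0.5]
opening: 0.259
```

Emit:
step_arm(rows=[[-15,0,0,0,0,0],[-30,0,0,0,0,0],[-35,0,0,0,0,0],[-30,0,0,0,0,0],[0,0,0,0,0,0]])

```text
t: 34.48
eef_pos: [470.5, -58.3, 148.3]
tcp_rot: [0.588, 1.562, -0.511]
ft_force: [0.7, -0.2, -0.9]
opening: 0.264
```

```bash
python3 look.py 17; python3 - <<'E'
from h import *
plan(pose([628,-4,130],-np.pi/2+.464),vmax=30)
E
```

```text
t 34.48 p [470.5 -58.3 148.3] F [ 0.7 -0.2 -0.9] open 25.1 q [-0.26  0.41  2.03 -0.    0.7   0.84]
[[ 0.008  0.891  0.454]
 [-0.004  0.454 -0.891]
 [-1.     0.005  0.008]]
d [158.6  54.1 -15.5] rv [ 0.008  0.004 -0.001] n 6
[[2.6,27.6,4,0.001,0.001,-0],[2.6,27.6,3.9,0.001,0.001,-0],[2.6,27.6,3.9,0.001,0.001,-0],[2.6,27.7,3.9,0.001,0.001,-0],[2.6,27.7,3.8,0.001,0.001,-0],[2.6,27.7,3.8,0.001,0.001,-0]]
```

View pics/w17.png

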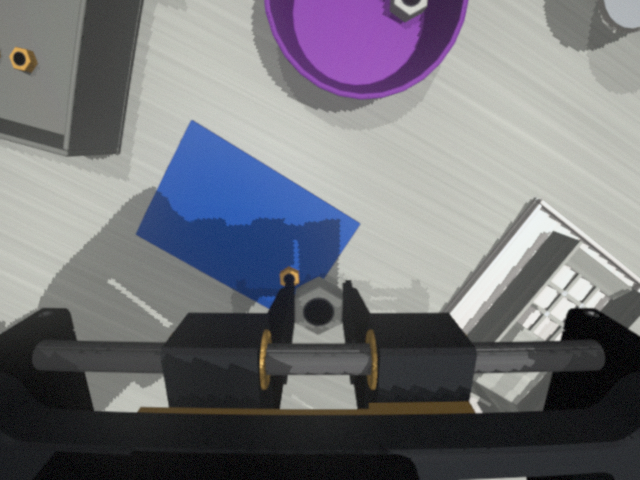

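Emit:
step_arm(rows=[[0,27,4,0,0,0],[0,27,4,0,0,0],[0,27,4,0,0,0],[0,27,4,0,0,0],[0,27,4,0,0,0],[0,20,3,0,0,0],[0,0,0,0,0,0]])

```text
t: 35.5
eef_pos: [618.7, -6.3, 135.0]
tcp_rot: [-2.003, 1.557, -3.103]
ft_force: [-0.4, -0.6, -0.2]
opening: 0.261
```

```bash
python3 look.py 18; python3 - <<'E'
from h import *
plan(pose([625,-5,60],-np.pi/2+.464),vmax=30)
E
```

```text
t 35.5 p [618.7  -6.3 135. ] F [-0.4 -0.6 -0.2] open 24.8 q [-0.12  0.6   1.67 -0.    0.88  0.99]
[[-0.014  0.891  0.454]
 [-0.001  0.454 -0.891]
 [-1.    -0.013 -0.006]]
d [  7.4   1.9 -75.9] rv [ 0.006 -0.006  0.012] n 3
[[25.3,2.8,0.7,0.002,-0.002,0.004],[25.3,2.7,0.7,0.002,-0.002,0.004],[25.3,2.6,0.6,0.002,-0.002,0.004]]
```

View pics/w18.png

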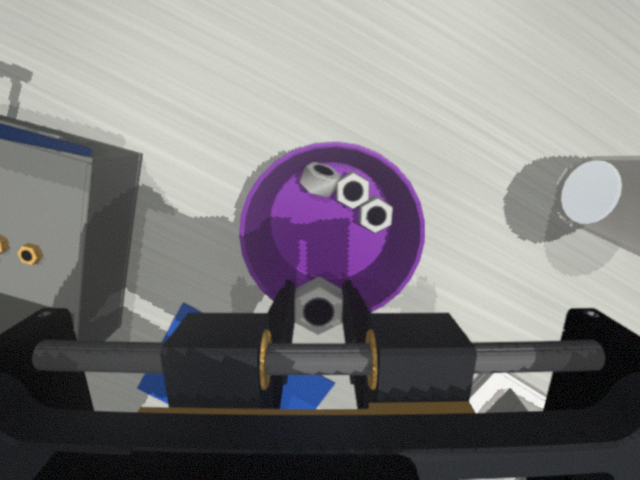

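Emit:
step_arm(rows=[[25,2,0,0,0,0],[25,2,0,0,0,0],[22,0,0,0,0,0],[0,0,0,0,0,0]])

```text
t: 36.15
eef_pos: [617.6, -6.4, 62.8]
tcp_rot: [-1.995, 1.557, -3.097]
ft_force: [-0.8, -0.1, -0.2]
opening: 0.262
```

Emit:
step_arm(rows=[[0,0,0,0,0,0],[0,0,0,0,0,0],[0,0,0,0,0,0]], grip=38)

```text
t: 36.52
eef_pos: [618.1, -6.9, 65.4]
tcp_rot: [-1.949, 1.56, -3.052]
ft_force: [-0.0, -0.8, -0.3]
opening: 0.395
```

Emit:
step_arm(rows=[[-30,0,0,0,0,0],[-35,0,0,0,0,0],[-30,0,0,0,0,0],[0,0,0,0,0,0]])

```text
t: 37.02
eef_pos: [619.4, -6.7, 164.8]
tcp_rot: [-1.905, 1.561, -3.008]
ft_force: [-0.9, 0.4, -0.5]
opening: 0.401
```

```bash
python3 look.py 19; python3 - <<'E'
from h import *
# small nut: flats normal at image angle -1.4+30 or -31.4 in w15 frame (psi=-pi/2)
plan(pose([432,-51.5,110],-np.pi/2+.55),vmax=40)
E
```

```text
t 37.02 p [619.4  -6.7 164.8] F [-0.9  0.4 -0.5] open 38.1 q [-0.12  0.57  1.65 -0.    0.94  0.99]
[[-0.009  0.892  0.451]
 [-0.001  0.451 -0.892]
 [-1.    -0.009 -0.003]]
d [-186.1  -44.9  -51.5] rv [-0.082 -0.007  0.013] n 5
[[10.9,-37.1,-8.7,-0.016,-0.001,0.003],[10.7,-37,-9.3,-0.016,-0.001,0.003],[10.6,-36.9,-10,-0.016,-0.001,0.003],[10.5,-36.7,-10.6,-0.016,-0.001,0.003],[10.4,-36.6,-11.2,-0.016,-0.001,0.003]]
```

View pics/w19.png

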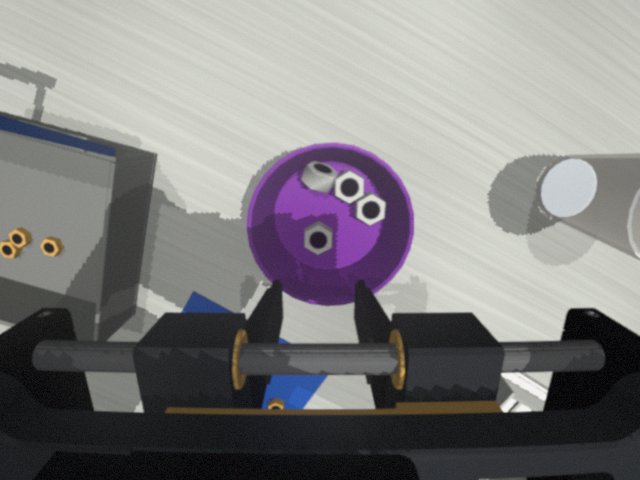

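Emit:
step_arm(rows=[[0,-37,-9,-0.016,0,0],[8,-37,-9.5,-0.016,0,0],[10,-37,-10,-0.016,0,0],[10,-36.5,-10.5,-0.016,0,0],[10,-32,-10,-0.016,0,0],[10,0,0,0,0,0],[0,0,0,0,0,0],[0,0,0,0,0,0]])

```text
t: 38.17
eef_pos: [428.9, -49.9, 108.8]
tcp_rot: [-2.196, 1.545, 3.067]
ft_force: [-0.5, 0.5, 0.3]
opening: 0.398
```

```bash
python3 look.py 20
```

```text
t 38.17 p [428.9 -49.9 108.8] F [-0.5  0.5  0.3] open 37.9 q [-0.27  0.44  2.14 -0.01  0.58  0.76]
[[-0.025  0.852  0.523]
 [ 0.002  0.523 -0.852]
 [-1.    -0.021 -0.015]]
```

View pics/w20.png

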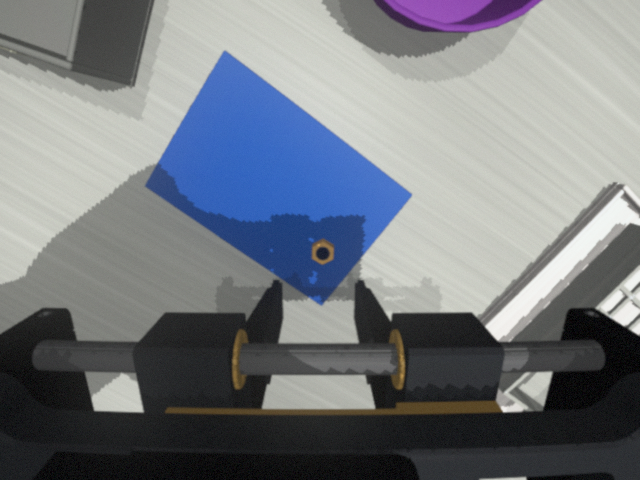

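```bash
python3 - <<'E'
from h import *
s=env.state(); X=onz('wrist',[(322,252)],11.4,s)[0]; print(X)
plan(pose([X[0],X[1],60],-np.pi/2+.55),n=2)
E
```

```text
[431.05994001 -49.94645809  11.4       ]
d [  2.2  -0.1 -49. ] rv [ 0.001 -0.014  0.02 ] n 2
[[24.5,1.4,1,0,-0.007,0.01],[24.5,1.2,0.8,0,-0.007,0.01]]
```

Emit:
step_arm(rows=[[24,1.4,1.5,0,-0.007,0.01],[24,1.2,1.5,0,-0.007,0.01],[0,0,0,0,0,0],[0,0,0,0,0,0]])

```text
t: 38.83
eef_pos: [433.8, -50.9, 61.3]
tcp_rot: [0.823, 1.567, -0.196]
ft_force: [-0.4, 0.0, 0.5]
opening: 0.397
```

```bash
python3 look.py 21
```

```text
t 38.83 p [433.8 -50.9  61.3] F [-0.4  0.   0.5] open 37.7 q [-0.27  0.54  2.18  0.    0.42  0.75]
[[ 0.003  0.852  0.524]
 [-0.001  0.524 -0.852]
 [-1.     0.003  0.002]]
```

View pics/w21.png

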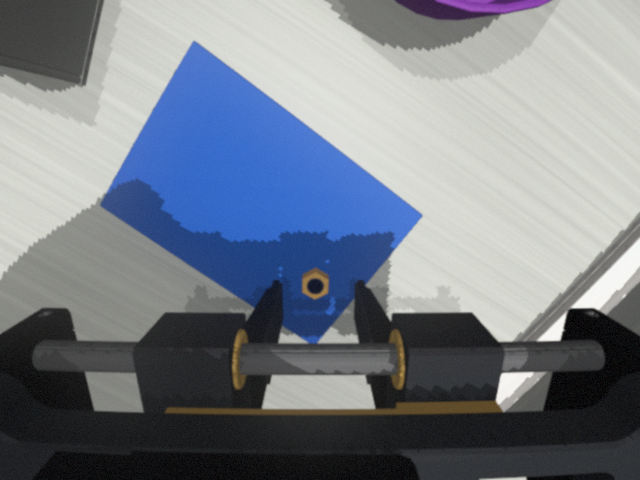

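```bash
python3 - <<'E'
from h import *
s=env.state(); X=onz('wrist',[(315,284.5)],11.4,s)[0]; print(X)
plan(pose([X[0],X[1],30],-np.pi/2+.55),n=2)
E
```

```text
[431.36855841 -50.19301232  11.4       ]
d [ -2.4   0.8 -31.4] rv [ 0.002  0.003 -0.003] n 2
[[15.7,-0.9,-1,0.001,0.002,-0.002],[15.7,-0.9,-1,0.001,0.002,-0.002]]
```

Emit:
step_arm(rows=[[15,-1,-1,0,0,0],[16,-1,-1,0,0,0],[0,0,0,0,0,0],[0,0,0,0,0,0]])

```text
t: 39.48
eef_pos: [432.5, -50.6, 32.4]
tcp_rot: [0.775, 1.562, -0.244]
ft_force: [-0.2, 0.4, 0.2]
opening: 0.402
```

```bash
python3 - <<'E'
from h import *
st();plan(pose([431.4,-50.2,29.5],-np.pi/2+.55),n=1)
E
```

```text
t 39.48 p [432.5 -50.6  32.4] F [-0.2  0.4  0.2] open 38.2 q [-0.27  0.6   2.2   0.    0.33  0.75]
[[ 0.009  0.851  0.524]
 [-0.002  0.524 -0.852]
 [-1.     0.006  0.006]]
d [-1.1  0.4 -2.9] rv [ 0.002  0.006 -0.006] n 1
[[2.8,-0.7,-0.9,0.002,0.006,-0.006]]
```

Emit:
step_arm(rows=[[3,-0.7,-0.9,0,0.006,-0.006],[0,0,0,0,0,0]])

```text
t: 39.72
eef_pos: [431.8, -50.3, 30.2]
tcp_rot: [0.675, 1.569, -0.344]
ft_force: [1.0, -0.5, -0.0]
opening: 0.399
```

Emit:
step_arm(rows=[[0,0,0,0,0,0],[0,0,0,0,0,0],[0,0,0,0,0,0],[0,0,0,0,0,0],[0,0,0,0,0,0]], grip=0)

```text
t: 40.35
eef_pos: [431.9, -50.3, 30.5]
tcp_rot: [0.697, 1.569, -0.322]
ft_force: [-0.2, -0.1, -1.2]
opening: 0.163
```

Emit:
step_arm(rows=[[-10,0,0,0,0,0],[-20,0,0,0,0,0],[-30,0,0,0,0,0],[-40,0,0,0,0,0],[-40,0,0,0,0,0],[-20,0,0,0,0,0],[0,0,0,0,0,0]])

```text
t: 41.22
eef_pos: [430.8, -50.0, 198.9]
tcp_rot: [0.707, 1.568, -0.312]
ft_force: [-0.1, -0.0, -0.6]
opening: 0.164
```

```bash
python3 look.py 22; python3 - <<'E'
from h import *
A=pose([490,222,170],-np.pi/2+.5)
plan(A,vmax=40)
E
```

```text
t 41.23 p [430.8 -50.  198.9] F [-0.1 -0.  -0.6] open 15.6 q [-0.27  0.28  2.06 -0.    0.8   0.75]
[[ 0.003  0.851  0.524]
 [-0.001  0.524 -0.851]
 [-1.     0.002  0.002]]
d [ 59.9 271.8 -26.7] rv [ 0.052 -0.001  0.001] n 7
[[3.8,27.6,-28.6,0.007,-0,0],[3.8,27.4,-28.8,0.007,-0,0],[3.8,27.2,-29,0.007,-0,0],[3.8,27,-29.2,0.007,-0,0],[3.8,26.8,-29.4,0.007,-0,0],[3.8,26.6,-29.6,0.007,-0,0],[3.8,26.3,-29.8,0.007,-0,0]]
```

View pics/w22.png

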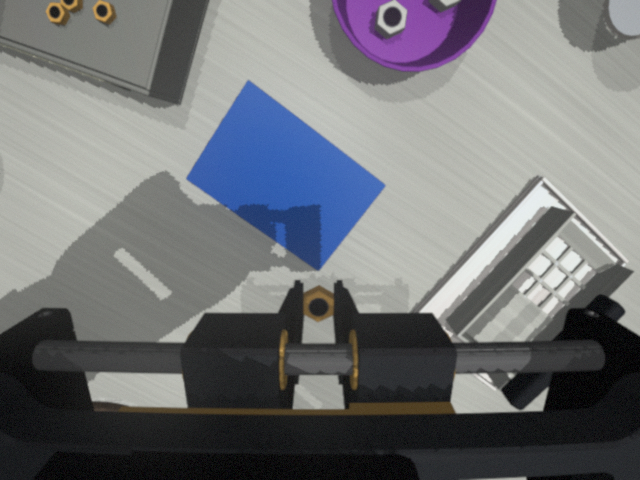

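Emit:
step_arm(rows=[[0,27.6,-28.6,0.007,0,0],[0,27.4,-28.8,0.007,0,0],[0,27.2,-29,0.007,0,0],[4,27,-29.2,0.007,0,0],[4,26.8,-29.4,0.007,0,0],[4,26.6,-29.6,0.007,0,0],[4,24,-28,0.007,0,0],[0,0,0,0,0,0]])

```text
t: 42.38
eef_pos: [487.7, 227.0, 169.2]
tcp_rot: [-1.952, 1.552, -3.024]
ft_force: [0.1, -0.8, -1.0]
opening: 0.162
```

```bash
python3 - <<'E'
from h import *
st(); plan(pose([490,222,68],-np.pi/2+.5),vmax=30)
E
```

```text
t 42.38 p [487.7 227.  169.2] F [ 0.1 -0.8 -1. ] open 15.5 q [0.31 0.46 1.84 0.   0.86 1.38]
[[-0.019  0.878  0.478]
 [-0.002  0.478 -0.878]
 [-1.    -0.018 -0.007]]
d [   2.3   -5.  -101.2] rv [-0.002 -0.007  0.018] n 4
[[25.3,0.4,1.5,-0,-0.002,0.004],[25.3,0.2,1.5,-0,-0.002,0.004],[25.3,0.1,1.5,-0,-0.002,0.004],[25.3,0,1.4,-0,-0.002,0.004]]
```

Emit:
step_arm(rows=[[25,0,1,0,0,0.004],[25,0,1,0,0,0.004],[25,0,1,0,0,0.004],[25,0,1,0,0,0.004],[0,0,0,0,0,0]])

```text
t: 43.0
eef_pos: [485.4, 219.9, 62.2]
tcp_rot: [-2.268, 1.558, 2.942]
ft_force: [-0.5, 0.6, 0.5]
opening: 0.167
```

Emit:
step_arm(rows=[[0,0,0,0,0,0],[0,0,0,0,0,0],[0,0,0,0,0,0]], grip=30)

```text
t: 43.38
eef_pos: [486.0, 219.4, 63.9]
tcp_rot: [-2.322, 1.559, 2.887]
ft_force: [0.6, 0.5, 0.3]
opening: 0.313
```

Emit:
step_arm(rows=[[-30,0,0,0,0,0],[-40,0,0,0,0,0],[-40,0,0,0,0,0],[-40,0,0,0,0,0],[-40,0,0,0,0,0],[0,0,0,0,0,0]])

```text
t: 44.12
eef_pos: [487.8, 219.0, 263.2]
tcp_rot: [-2.609, 1.563, 2.602]
ft_force: [1.2, 0.5, -0.9]
opening: 0.314
```

```bash
python3 look.py 23
```

```text
t 44.12 p [487.8 219.  263.2] F [ 1.2  0.5 -0.9] open 29.8 q [0.3  0.34 1.75 0.01 1.06 1.36]
[[-0.007  0.878  0.478]
 [ 0.004  0.478 -0.878]
 [-1.    -0.004 -0.007]]
```

View pics/w23.png

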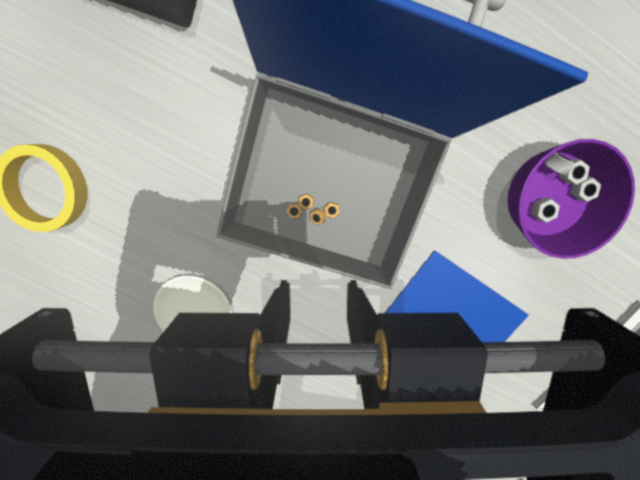

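View pics/s23.png

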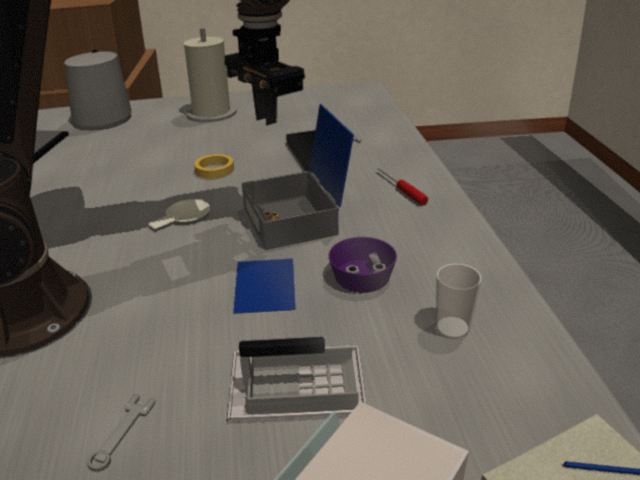

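```bash
python3 - <<'E'
from h import *
plan(pose([664,257,310],.187),vmax=40)
E
```

```text
d [177.3  38.4  50.6] rv [-1.26  -0.014  0.004] n 11
[[-4.8,15.8,4.6,-0.115,-0.001,0],[-4.8,15.1,6.4,-0.115,-0.001,0],[-4.8,14.3,8.1,-0.115,-0.001,0],[-4.8,13.3,9.7,-0.115,-0.001,0],[-4.8,12.1,11.1,-0.115,-0.001,0],[-4.7,10.8,12.4,-0.115,-0.001,0],[-4.7,9.3,13.6,-0.115,-0.001,0],[-4.7,7.7,14.6,-0.115,-0.001,0]]
[[-4.7,5.9,15.4,-0.115,-0.001,0],[-4.6,4.2,15.9,-0.115,-0.001,0],[-4.6,2.3,16.3,-0.115,-0.001,0]]
```

Emit:
step_arm(rows=[[-20,15.8,4.6,-0.115,0,0],[-20,15,6.4,-0.115,0,0],[-5,14.3,8,-0.115,0,0],[-5,13.3,9.7,-0.115,0,0],[-5,12,11,-0.115,0,0],[0,10.8,12.4,-0.115,0,0],[0,9.3,13.6,-0.115,0,0],[0,7.7,14.6,-0.115,0,0]])

```text
t: 45.28
eef_pos: [616.4, 248.3, 300.1]
tcp_rot: [-2.904, 1.537, -3.027]
ft_force: [0.8, 0.0, 0.5]
opening: 0.315
```

Emit:
step_arm(rows=[[0,6,15.4,-0.115,0,0],[0,4,16,-0.115,0,0],[0,2,16,-0.115,0,0],[0,0,0,0,0,0],[0,0,0,0,0,0]], grip=24)

```text
t: 45.9
eef_pos: [664.7, 260.2, 288.4]
tcp_rot: [3.074, 1.523, -2.979]
ft_force: [0.9, 0.7, 0.3]
opening: 0.251
```

```bash
python3 look.py 24; python3 - <<'E'
from h import *
plan(pose([664,257,250],.187),vmax=40)
s=env.state(); c,q=np.cos(.187),np.sin(.187)
a=1.753; pts=[]
for y in(-47,0,47):
    x=80-130*np.cos(a)+41*np.sin(a); pts.append((523.8+c*x-q*y,228.1+q*x+c*y,65+130*np.sin(a)+41*np.cos(a)))
print(np.round(pts,1),proj('wrist',pts,s).round(0))
E
```

```text
t 45.9 p [664.7 260.2 288.4] F [0.9 0.7 0.3] open 23.9 q [0.28 0.61 1.21 0.01 1.37 0.05]
[[-0.047 -0.229  0.972]
 [-0.008  0.974  0.228]
 [-0.999  0.003 -0.047]]
d [ -0.7  -3.2 -39.4] rv [ 0.045 -0.046 -0.002] n 1
[[39.4,-3.1,0.4,0.045,-0.046,-0.002]]
[[673.9 208.7 185.4]
 [665.2 254.8 185.4]
 [656.4 301.  185.4]] [[321. 319.]
 [324. 262.]
 [327. 200.]]
```

View pics/w24.png

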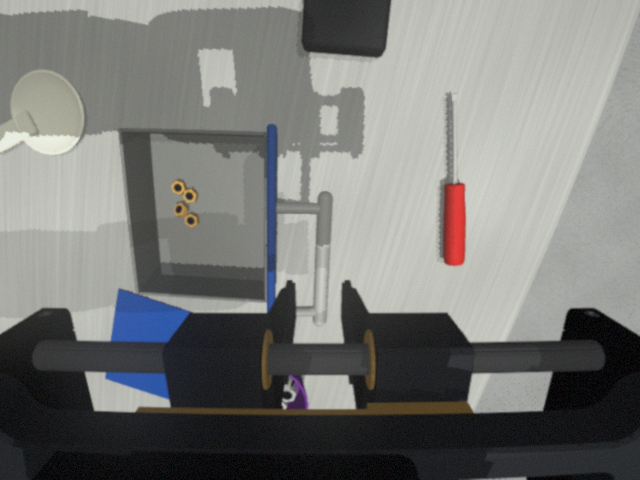

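Emit:
step_arm(rows=[[15,-3,0,0.045,-0.046,0],[15,0,0,0,0,0],[0,0,0,0,0,0]])

```text
t: 46.42
eef_pos: [664.1, 257.2, 259.4]
tcp_rot: [1.128, 1.568, 1.313]
ft_force: [0.5, -0.3, 0.8]
opening: 0.255
```

```bash
python3 - <<'E'
from h import *
st(); plan(pose([664,256,195],.187),n=3)
E
```

```text
t 46.42 p [664.1 257.2 259.4] F [ 0.5 -0.3  0.8] open 24.3 q [0.28 0.6  1.29 0.   1.24 0.09]
[[ 0.001 -0.184  0.983]
 [ 0.003  0.983  0.184]
 [-1.     0.002  0.001]]
d [ -0.1  -1.2 -64.4] rv [-0.002  0.001 -0.002] n 3
[[21.5,-0.5,-0.1,-0.001,0,-0.001],[21.5,-0.4,-0.1,-0.001,0,-0.001],[21.5,-0.4,-0.1,-0.001,0,-0.001]]
```

Emit:
step_arm(rows=[[15,-0.5,1,0,0,0],[15,-0.5,1,0,0,0],[10,0,0,0,0,0],[0,0,0,0,0,0]])

```text
t: 46.92
eef_pos: [666.7, 256.9, 216.5]
tcp_rot: [1.558, 1.568, 1.744]
ft_force: [0.1, 0.4, -0.1]
opening: 0.25
```

```bash
python3 look.py 25; python3 - <<'E'
from h import *
plan(pose([664.5,256,195],.187),n=1)
E
```

```text
t 46.92 p [666.7 256.9 216.5] F [ 0.1  0.4 -0.1] open 23.8 q [0.27 0.64 1.34 0.   1.16 0.09]
[[-0.    -0.185  0.983]
 [ 0.002  0.983  0.185]
 [-1.     0.002  0.   ]]
d [ -2.6  -1.  -23.1] rv [-0.001  0.002 -0.003] n 1
[[23.1,-0.5,-2.8,-0.001,0.002,-0.003]]
```

View pics/w25.png

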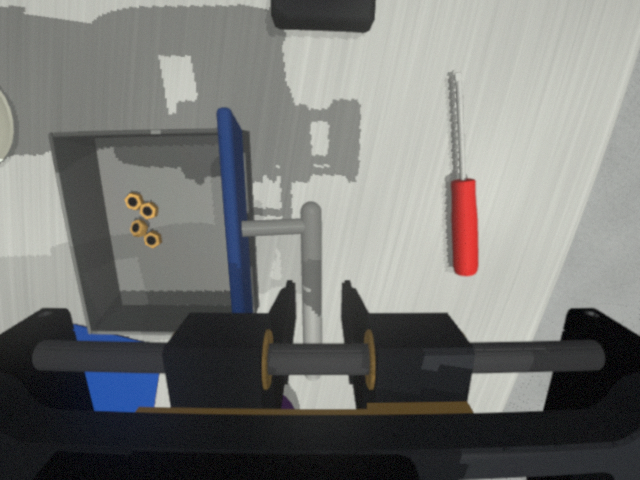

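View pics/cm.png

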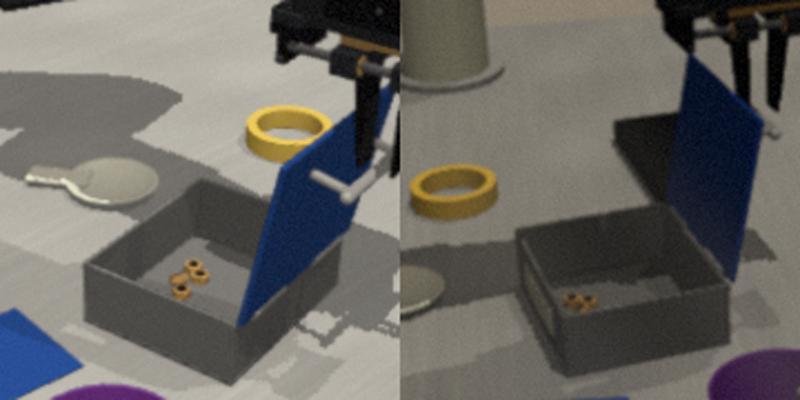

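Emit:
step_arm(rows=[[6,0,-3,0,0,0],[10,0,0,0,0,0],[6,0,0,0,0,0],[0,0,0,0,0,0]])

```text
t: 47.58
eef_pos: [664.0, 256.5, 195.2]
tcp_rot: [0.696, 1.567, 0.882]
ft_force: [0.8, 0.2, 0.3]
opening: 0.252
```

Emit:
step_arm(rows=[[0,0,0,0,0,0],[0,0,0,0,0,0],[0,0,0,0,0,0],[0,0,0,0,0,0]], grip=0)

```text
t: 48.08
eef_pos: [664.0, 256.6, 195.3]
tcp_rot: [0.707, 1.567, 0.893]
ft_force: [0.4, -0.2, -1.4]
opening: 0.108
```

```bash
sed -i 's/p=\[523.9,229.1,.184\]/p=[523.8,228.1,.187]/; s/\.184/.187/g' arc.py; python3 arc.py 1.2 8
```

```text
t 48.08 p [664.  256.6 195.3] F [ 0.4 -0.2 -1.4] open 10.2 q [0.28 0.66 1.37 0.   1.11 0.09]
[[ 0.003 -0.185  0.983]
 [ 0.003  0.983  0.185]
 [-1.     0.003  0.003]]
est a 1.7349999999999999 err 3.130633382096205 G [664.05713374 256.58977958 189.34466883]
[[-3.9,0,-8.2,0,0,0],[-3.3,0,-8.5,0,0,0],[-2.7,-0,-8.7,0,0,0],[-2.2,-0,-8.9,0,0,0],[-1.6,-0,-9,0,0,0],[-1,-0,-9.1,0,0,0],[-0.3,-0,-9.1,0,0,0],[0.3,-0,-9.1,0,0,0]]
```

Emit:
step_arm(rows=[[-3.9,0,-8.2,0,0,0],[-3.3,0,-8.5,0,0,0],[-2.7,0,-8.7,0,0,0],[-2.2,0,-8.9,0,0,0],[-1.6,0,-9,0,0,0],[-1,0,-9.1,0,0,0],[-0.3,0,-9.1,0,0,0],[0.3,0,-9.1,0,0,0]])

```text
t: 49.08
eef_pos: [592.0, 242.9, 213.3]
tcp_rot: [0.263, 1.558, 0.449]
ft_force: [3.3, 0.5, 1.9]
opening: 0.109
```

```bash
python3 arc.py 0.65 8
```

```text
t 49.08 p [592.  242.9 213.3] F [3.3 0.5 1.9] open 10.4 q [0.29 0.53 1.56 0.   1.04 0.1 ]
[[ 0.011 -0.185  0.983]
 [ 0.005  0.983  0.185]
 [-1.     0.003  0.012]]
est a 1.194 err 6.344877900711562 G [592.07218013 242.93814328 207.29480168]
[[0.9,-0,-9.2,0,0,0],[1.5,-0,-9.1,0,0,0],[2.1,-0,-9,0,0,0],[2.7,-0,-8.9,0,0,0],[3.3,-0,-8.7,0,0,0],[3.9,-0,-8.4,0,0,0],[4.5,-0,-8.1,0,0,0],[5,-0,-7.8,0,0,0]]
```

Emit:
step_arm(rows=[[1.4,0,-9.2,0,0,0],[2,0,-9.1,0,0,0],[2.5,0,-9,0,0,0],[3,0,-8.9,0,0,0],[3.6,0,-8.7,0,0,0],[4.2,0,-8.4,0,0,0],[4.8,0,-8.1,0,0,0],[5.2,0,-7.8,0,0,0]])

```text
t: 50.08
eef_pos: [518.4, 229.3, 183.7]
tcp_rot: [0.314, 1.56, 0.5]
ft_force: [3.5, 0.6, 0.0]
opening: 0.11
```

```bash
python3 arc.py 0.1 8
```

```text
t 50.08 p [518.4 229.3 183.7] F [3.5 0.6 0. ] open 10.5 q [0.3  0.47 1.77 0.   0.89 0.11]
[[ 0.009 -0.185  0.983]
 [ 0.005  0.983  0.185]
 [-1.     0.003  0.01 ]]
est a 0.619 err 4.86459702774543 G [518.49736074 229.33870482 177.7351608 ]
[[5.5,-0,-6.9,0,0,0],[5.9,-0,-6.6,0,0,0],[6.3,-0,-6.2,0,0,0],[6.7,-0,-5.7,0,0,0],[7.1,-0,-5.3,0,0,0],[7.4,-0,-4.8,0,0,0],[7.7,-0,-4.3,0,0,0],[8,-0,-3.8,0,0,0]]
```

Emit:
step_arm(rows=[[5.5,0,-6.9,0,0,0],[6,0,-6.6,0,0,0],[6.4,0,-6.2,0,0,0],[6.8,0,-5.7,0,0,0],[7.1,0,-5.3,0,0,0],[7.4,0,-4.8,0,0,0],[7.7,0,-4.3,0,0,0],[8,0,-3.8,0,0,0]])

```text
t: 51.08
eef_pos: [474.4, 221.2, 124.5]
tcp_rot: [0.256, 1.557, 0.443]
ft_force: [6.5, 0.7, 0.4]
opening: 0.105
```

```bash
python3 arc.py 0.0 3
```

```text
t 51.08 p [474.4 221.2 124.5] F [6.5 0.7 0.4] open 10.0 q [0.31 0.5  1.93 0.   0.69 0.12]
[[ 0.012 -0.185  0.983]
 [ 0.006  0.983  0.185]
 [-1.     0.003  0.013]]
est a 0.086 err 4.00011069267299 G [474.51163158 221.20660105 118.50342525]
[[3.6,-0,-1.5,0,0,0],[3.7,-0,-1.4,0,0,0],[3.7,-0,-1.3,0,0,0]]
```

Emit:
step_arm(rows=[[3.6,0,-0.5,0,0,0],[3.7,0,-0.5,0,0,0],[3.7,0,-0.3,0,0,0],[0,0,0,0,0,0]])

```text
t: 51.58
eef_pos: [472.7, 221.1, 116.6]
tcp_rot: [0.246, 1.556, 0.433]
ft_force: [4.9, 1.3, -4.2]
opening: 0.107
```

```bash
python3 arc.py 0.0 1;  python3 look.py 26
```

```text
t 51.58 p [472.7 221.1 116.6] F [ 4.9  1.3 -4.2] open 10.1 q [0.31 0.51 1.94 0.   0.67 0.12]
[[ 0.014 -0.186  0.983]
 [ 0.006  0.983  0.186]
 [-1.     0.004  0.015]]
est a 0.028999999999999998 err 2.7903012131085956 G [472.80360888 221.1152245  110.62774476]
[[3.7,-0,-1.3,0,0,0]]
t 51.58 p [472.7 221.1 116.6] F [ 4.9  1.3 -4.2] open 10.1 q [0.31 0.51 1.94 0.   0.67 0.12]
[[ 0.014 -0.186  0.983]
 [ 0.006  0.983  0.186]
 [-1.     0.004  0.015]]
```

View pics/cm.png

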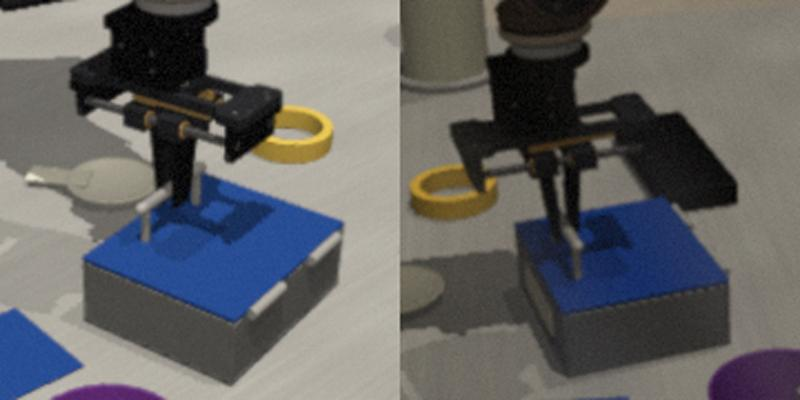

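Emit:
step_arm(rows=[[4,0,0,0,0,0],[2,0,0,0,0,0],[0,0,0,0,0,0]])

```text
t: 52.1
eef_pos: [472.6, 221.1, 113.9]
tcp_rot: [0.236, 1.555, 0.423]
ft_force: [4.2, 0.9, -3.9]
opening: 0.11
```

Emit:
step_arm(rows=[[3,0,0,0,0,0],[0,0,0,0,0,0]])

```text
t: 52.35
eef_pos: [472.7, 221.2, 112.9]
tcp_rot: [0.229, 1.554, 0.416]
ft_force: [4.4, 1.6, -4.3]
opening: 0.109
```

Emit:
step_arm(rows=[[0,0,0,0,0,0],[0,0,0,0,0,0],[0,0,0,0,0,0]], grip=40)

```text
t: 52.72
eef_pos: [471.1, 220.7, 111.4]
tcp_rot: [0.283, 1.559, 0.469]
ft_force: [-0.2, 0.1, -0.2]
opening: 0.365
```

Emit:
step_arm(rows=[[-20,0,0,0,0,0],[-35,0,0,0,0,0],[-40,0,0,0,0,0],[-40,0,0,0,0,0],[-40,0,0,0,0,0],[0,0,0,0,0,0]])

```text
t: 53.48
eef_pos: [468.1, 219.4, 289.5]
tcp_rot: [0.54, 1.566, 0.726]
ft_force: [0.2, -0.4, -0.5]
opening: 0.419
```

```bash
python3 look.py 27; python3 - <<'E'
from h import *
a=cv2.imread('pics/sc27.png');b=cv2.imread('pics/s27.png')
cv2.imwrite('pics/z1.png',cv2.resize(a[140:260,290:450],(800,600),interpolation=2))
cv2.imwrite('pics/z2.png',cv2.resize(b[140:260,210:370],(800,600),interpolation=2))
E
```

```text
t 53.48 p [468.1 219.4 289.5] F [ 0.2 -0.4 -0.5] open 39.8 q [0.31 0.28 1.75 0.   1.1  0.12]
[[ 0.004 -0.186  0.983]
 [ 0.003  0.983  0.186]
 [-1.     0.002  0.004]]
```

View pics/z1.png

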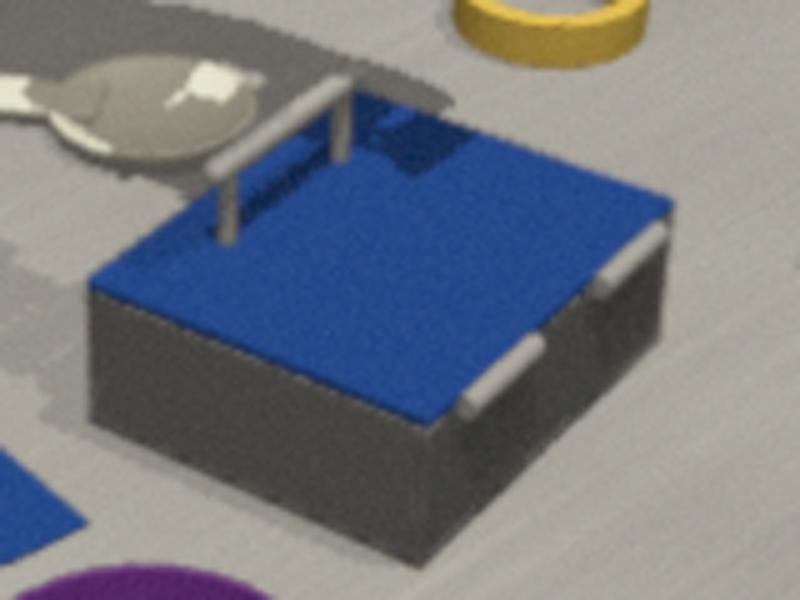

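View pics/z2.png

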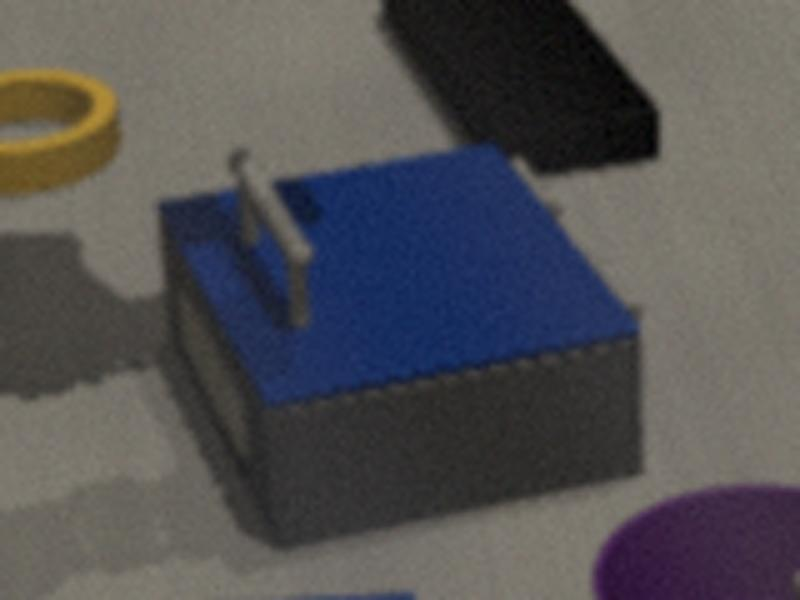

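```bash
python3 - <<'E'
from h import *
plan(pose([473.5,219,145],.187),n=5)
E
```

```text
d [   6.4   -0.  -141.1] rv [-0.    -0.002 -0.002] n 5
[[28.2,-0.3,1.3,-0,-0,-0],[28.2,-0.3,1.3,-0,-0,-0],[28.2,-0.3,1.3,-0,-0,-0],[28.2,-0.3,1.3,-0,-0,-0],[28.2,-0.2,1.3,-0,-0,-0]]
```

Emit:
step_arm(rows=[[20,0,6,0,0,0],[35,0,0,0,0,0],[35,0,0,0,0,0],[35,0,0,0,0,0],[12,0,0,0,0,0],[0,0,0,0,0,0]], grip=0)

```text
t: 54.38
eef_pos: [469.9, 219.3, 138.8]
tcp_rot: [3.12, 1.557, -2.977]
ft_force: [0.3, -0.2, -0.1]
opening: 0.004
```

```bash
python3 - <<'E'
from h import *
st();plan(pose([473.5,219,140],.187),n=1)
E
```

```text
t 54.38 p [469.9 219.3 138.8] F [ 0.3 -0.2 -0.1] open 0.4 q [0.31 0.48 1.92 0.   0.76 0.12]
[[-0.013 -0.185  0.983]
 [-0.002  0.983  0.185]
 [-1.     0.    -0.013]]
d [ 3.6 -0.3  1.2] rv [-0.001 -0.013 -0.   ] n 1
[[-1.3,-1,3.5,-0.001,-0.013,-0]]
```

Emit:
step_arm(rows=[[-1,-1,4,0,-0.013,0],[2,0,0,0,0,0],[2,0,0,0,0,0],[0,0,0,0,0,0]])

```text
t: 54.88
eef_pos: [475.4, 219.4, 138.3]
tcp_rot: [0.161, 1.566, 0.348]
ft_force: [-0.2, 0.8, 0.1]
opening: 0.007
```

Emit:
step_arm(rows=[[2,0,0,0,0,0],[0,0,0,0,0,0]])

```text
t: 55.12
eef_pos: [475.5, 219.5, 137.3]
tcp_rot: [0.155, 1.565, 0.342]
ft_force: [0.1, 0.5, 2.0]
opening: 0.002
```

Emit:
step_arm(rows=[[3,0,0,0,0,0],[0,0,0,0,0,0]])

```text
t: 55.38
eef_pos: [475.6, 219.5, 137.4]
tcp_rot: [0.126, 1.562, 0.313]
ft_force: [-0.8, -0.4, -0.2]
opening: 0.008
```

Emit:
step_arm(rows=[[3,0,0,0,0,0],[0,0,0,0,0,0]])

```text
t: 55.62
eef_pos: [475.7, 219.6, 137.4]
tcp_rot: [0.115, 1.56, 0.302]
ft_force: [0.3, 1.5, 0.2]
opening: 0.002
```

Emit:
step_arm(rows=[[3,0,0,0,0,0]])

```text
t: 55.75
eef_pos: [475.9, 219.8, 136.4]
tcp_rot: [0.115, 1.558, 0.302]
ft_force: [-13.1, -4.8, 49.9]
opening: -0.0
```

Emit:
step_arm(rows=[[-20,0,0,0,0,0],[-40,0,0,0,0,0],[-40,0,0,0,0,0],[-40,0,0,0,0,0],[-40,0,0,0,0,0],[-20,0,0,0,0,0],[0,0,0,0,0,0]])

```text
t: 56.62
eef_pos: [473.3, 219.0, 341.4]
tcp_rot: [0.124, 1.558, 0.311]
ft_force: [0.2, 0.2, 0.2]
opening: 0.004
```

```bash
python3 look.py 28; python3 pot.py; python3 - <<'E'
from h import *
a=cv2.imread('pics/sc28.png');b=cv2.imread('pics/s28.png')
cv2.imwrite('pics/z1.png',cv2.resize(a[140:260,290:450],(800,600),interpolation=2))
cv2.imwrite('pics/z2.png',cv2.resize(b[140:260,210:370],(800,600),interpolation=2))
print('tumbler base',onz('scene',[(282,398)],0))
E
```

```text
t 56.62 p [473.3 219.  341.4] F [0.2 0.2 0.2] open 0.4 q [0.31 0.24 1.67 0.   1.22 0.12]
[[ 0.012 -0.186  0.982]
 [ 0.004  0.983  0.186]
 [-1.     0.002  0.012]]
pot [634.7  -5.6] [-0.7  1.2 -1.8  0.6 -2.3  1.7 -1.6  1.8]
tumbler base [[ 755.2436043 -181.9157415    0.       ]]
```

View pics/z1.png

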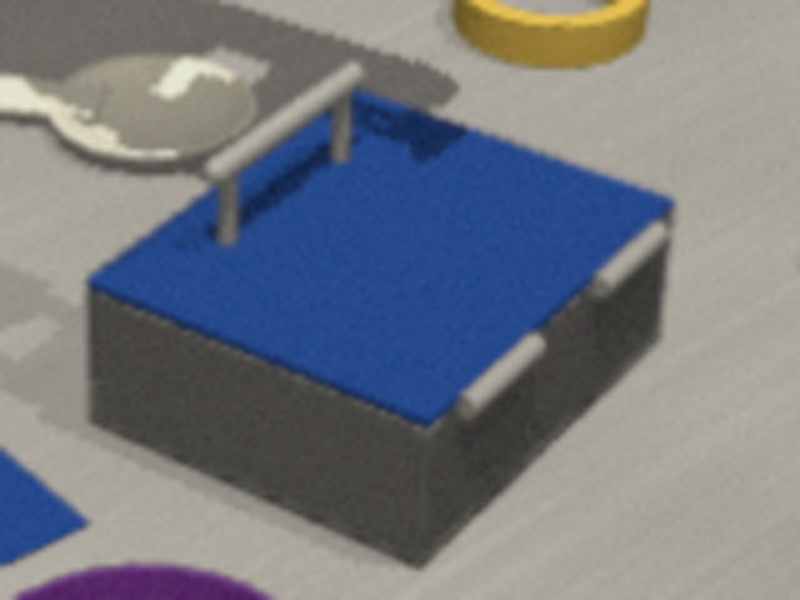

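View pics/z2.png

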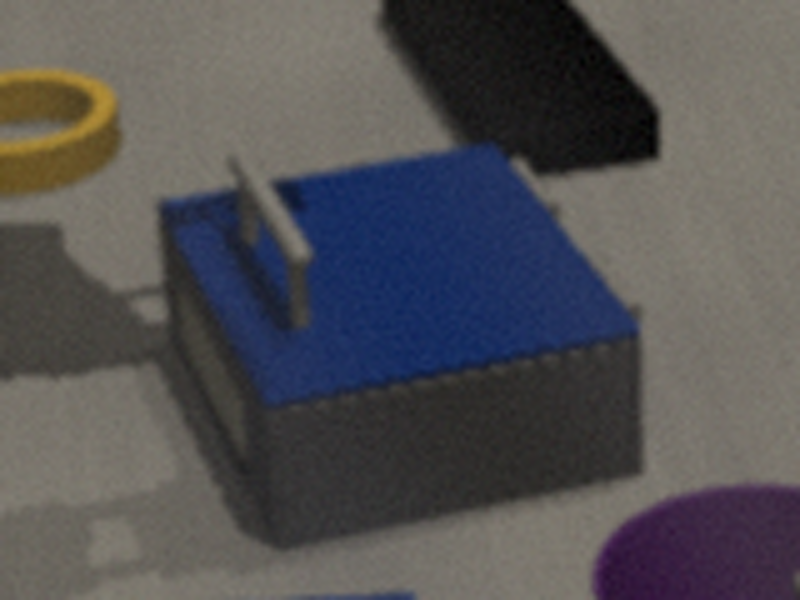

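View pics/sc28.png

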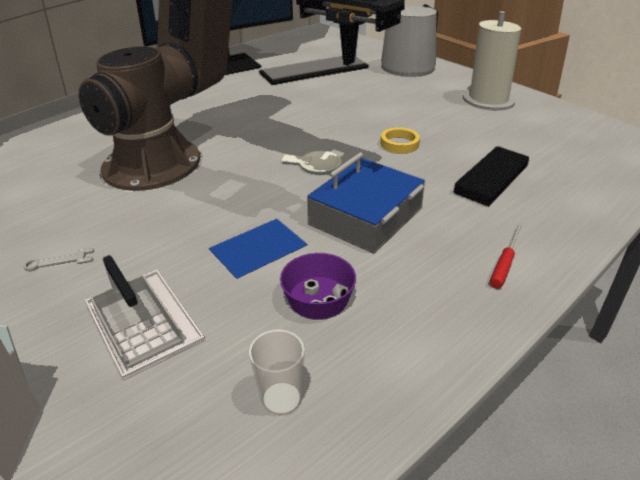

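The lid is shut, and pressing on it changed nothing in the pictures. The mat is clear, the sieve lies empty in its tray, and the pot is upright with its nuts. The tumbler is where it was. Handing in.

```bash
python3 -c "
from cell import env
print(env.job_done(), env.state()['t'])"
```

```text
the job is handed in; nothing more can be done
the job is handed in; nothing more can be done
```

The nuts are sorted and I handed the job in at about 57 s; no verdict was reported.

**What I did, in order:**
- **Lid up:** stood it at about 1.75 rad (100°) and left it there.
- **Sieve:** shook it over the open box until its 3 small nuts dropped through. I tipped the 3 large ones into the pot and put the empty sieve back flat in its tray.
- **Strays:** moved the large one to the pot and the small one to the box. The small one had been knocked aside during the run, so I measured it again before picking it up.
- **Lid down:** closed it by its handle, then pressed it shut.

**Last checks:**
- **Nuts:** the last clear view of the box, before the lid closed, showed 4 small nuts. A wrist view showed 4 large nuts in the pot, and the mat is bare.
- **Other items:** the pot is upright and has not moved, and the tumbler looks to be where it was. The lid looks flat on the rim in both camera views.

**Doubtful points:**
- **Force:** the final press on the handle with the closed fingertips briefly read about 50 N at the wrist. That is under the 120 N wrist limit but above 40 N; the contact was at the fingertips, not the arm or gripper body.
- **Lid arc:** the tool's path while moving the lid ran 3 to 7 mm off my fitted arc, so I took the upright angle from the pictures.

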